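# Stow the sanding drum and latch the tray

## Robot

A 7-joint arm with a two-finger parallel gripper is mounted at the origin on the work surface. World frame = base frame: x ahead of the robot, y to its left, z up, the work surface at z = 0. Lengths are in m, angles in degrees, forces in N, time in s.
With the tool pointing down it reaches from about 0.4 to 0.875 m from the base axis. Payload 6.5 kg.
Tool frame: the origin (TCP) lies at the very end of the fingers, on their centre line; the grasp point (between the pads) lies 19 mm behind it; z points along the fingers, y is the direction in which the jaws open and shut (so a half turn about z gives the same grasp; the last joint's range is limited). The gripper opens to 85 mm and grips with 20 to 120 N. Pads are 22 mm wide; open, the fingers measure 114 mm over their backs; the gripper's body (76 mm by 85 mm) begins 54 mm behind the grasp point. The pads swing forward as they close: fully open they stand 13 mm farther back than shut.
Start: joints at [-74.496, 30.733, -0.252, 88.115, 0.149, 61.152, -4.079], TCP at [0.215, 0.613, 0.211] pointing down, gripper open.
Joint ranges: [-154.64, 154.64], [-21.42, 123.67], [-72.66, 72.17], [13.99, 137.28], [-74.86, 254.86], [10.95, 109.41], [-158.01, 158.01]. Speed limits (degrees/s): [136.94, 136.94, 180, 180, 180, 180, 180].

## Interface

Orientations are given as [roll, pitch, yaw] about the fixed x, y, z axes, in that order (R = Rz(yaw) Ry(pitch) Rx(roll)).
In Python, from cell import robot gives the robot as it stands. The module is installed in compiled form; this text tells all that it offers.
- The arm moves only by the tool play_rows, never from a script. Its argument "steps" is a list of rows, each a list of 6 numbers: the shift along the tool's x, y, z in m, then the turn, a rotation vector about the tool's x, y, z in rad. A call has 1 to 5 rows; each row is the pose to reach, as a shift and turn from the pose commanded when the call began, along the tool's axes at that moment; what a row does not reach only later rows make up. A row lasts 1/8 s, in which the tool goes at most 62.5 mm and 10.7 degrees, less where a joint would pass 70% of its speed; a pose out of reach is approached as far as the arm can. A call with a gripper value outside its range is refused whole. "gripper" is the closure, from 0 (fully open) to 1 (shut), set as the call begins (left out, the last holds). The fingers move at their own pace and stop on an object; "newtons" is the grip in N (left out, the last holds). Time passes only in rows, so rows that repeat a pose let the fingers close. It gives the time, the measured TCP pose, the force and the opening at its end, in the units of the state.
- robot.sense(): the state, without advancing time (a new reading comes with each control period).
- robot.grab_frame(name): name is "side" or "top"; returns the picture (480x640x3 uint8, blue, green, red); there is no depth.
- robot.calibration(name): a dict with "vertical_fov" (degrees; the focal length in pixels is half the picture's height over the tangent of half this angle, whatever the lens; pixels are square), "cx", "cy" (the principal point, pixels), "pose" (4x4, takes a point from camera to world coordinates). Camera axes: x right, y down, z forward; pixel columns grow to the right and rows downward; lengths in m; the calibration is good to about 2 mm. A picture is of the moment at which its call begins. calibration takes no time and is no camera call.
- robot.finish_job(): hands the job in, once; it reports no verdict.
Trained networks look in the newest picture that a camera, given by its name, has taken for a name from the list of things; names that differ only in an ending like _2 or _b are one class to them, and where a whole thing is asked for, a point or a joint stands for the part that bears it (a point fixed in the world has none). Each returns a list of dicts, best first, with "score" (0 to 1); they miss things now and then, are a little off and sometimes report something else, mostly with a low value. They report only what shows in the picture. A call takes as long as a camera call. They do not tell look-alikes from the thing itself.
- robot.search_frame(name, camera): "bbox" ([left, top, right, bottom] in pixels, round what is visible of it).
The state is a dict: "time_s": time; "joint_pos": joint angles; "joint_vel": joint speeds; "joint_efforts": joint torques, N m; "eef_pos": TCP position; "tcp_rot": TCP orientation; "ft_force": force on the tool from outside, world axes, zero at the start; "wrist_torque": the same for the moment, N m; "grip_width": finger opening in m.
Only numpy, scipy, OpenCV 4.12 (cv2) and the standard library are available. Lean on these libraries where they do the work, as an engineer would, in place of code of your own. Each camera call takes 0.05 s, during which the arm holds its last target.

## Task

The thick sanding drum lives in the open tray of the plywood unit: lay it in the tray's cradle, lengthwise and down on both V-saddles. Then push the tray in until its push-push latch catches, let go, and see that it stays in; go gently over the last few centimetres, since pressing harder than 20 N there breaks the latch. Leave everything else on the bench as it is.

Things in the scene. Friction and masses are not known exactly. Their poses are not given: they have to be found in the camera images.
- thick_drum: The thick drum on the dark stand: brown sleeve 44 mm in diameter, 100 mm long, on a 12 mm steel spindle that sticks out 10 mm at each end; 0.24 kg. Origin: middle of its axis; x along the axis, level. Its axis is 59 mm above the bench, in two V-saddles 14 mm wide and 64 mm apart (centres): the middle 45 mm of the sleeve is free to grip from above, across the diameter.
- cradle (a point): The drum's place in the open tray: where the middle of a thick drum's axis is when it lies fully down in the two V-saddles (14 mm wide, 64 mm apart); 92 mm behind the front's outer face, midway across, 49 mm above the bench. The V runs along x (axes as the cabinet). Tray inside: 168 x 199 mm, floor 16 mm and walls 52 mm above the bench. Moves with the tray.
- tray (a joint): Slide of the open tray (m): how far it stands out from its nominal shut place; falls as it is pushed in, along x of the cabinet. Starts at 0.13 to 0.15. Drag 1.5 N plus 12 N per m/s; over the last 30 mm a spring pushes back, 3 N rising to 8 N. Latched, it rests between -0.011 and +0.010, depending on where the latch is screwed down; not caught, it is thrown out to 0.020 or more.
- bay_edge (a point): Top front edge of the cover, over the open tray. The push-push latch is under it, behind the tray, screwed down through long slots: its depth differs by up to 10 mm and is not measured, so feel for it. The tray catches 5 to 6 mm deeper than its latched rest place, at about 11 N; right behind that a rubber buffer adds 8 N per mm. Over 20 N breaks it. Pushed as far again, a latched tray is let go.
- tray_front (a point): Centre of the open tray's plain wooden front, on its outer face. The front is 186 mm wide, 64 mm high (13 to 77 mm above the bench), 20 mm thick, without a handle; 24 mm proud of the carcass when the slide reads 0. Axes as the cabinet: x into the unit, y along the front, z up. Moves with the tray.
- thin_drum: The other drum on the stand; leave it there. The same, but 22 mm in diameter, its axis 45 mm above the bench. Origin: middle of its axis; x along the axis. The drums lie parallel, 90 mm apart; which lies on which side varies.
- stand: Dark wooden stand with two pairs of V-saddles that carry the drums along its x axis; base 100 x 170 x 12 mm, fixed. Origin: centre of its underside.
- cabinet: Low plywood tray unit, clear flat cover, 420 mm wide (y), 86 mm high, carcass and cover from x = -140 to +150 mm; fixed. Origin: on the bench, midway across. Fronts face -x. The tray in the +y bay is shut and fixed; the tray in the -y bay is open. The tray is part of this unit: a push on the tray is a push on the unit.
- spanner: Steel spanner 180 mm long, 8 mm thick, on the bench; leave it. Origin: middle of its underside.
- offcut: Wooden offcut 140 x 45 x 35 mm; leave it. Origin: middle of its underside.
- belt_cleaner: Tan rubber cleaning stick 110 x 36 x 36 mm; leave it. Origin: middle of its underside.
- glue: White glue bottle, 60 mm in diameter, 150 mm high; leave it. Origin: middle of its underside.
- brush: Bench brush, 240 mm long; leave it. Origin: middle of its underside.
- try_square: Try square with a wooden stock of 110 x 18 x 16 mm and a 150 mm steel blade, lying on the clear cover over the shut bay; leave it. Origin: middle of the stock's underside.
Not all that is in view belongs to the job. Leave any purple look-alike of the thick_drum alone.

How it is judged (in metres and radians):
On the way, in this order (a step that is already met when the one before it is completed fails the run):
1. the thick drum lies in the tray's cradle, let go (x of thick_drum in the frame of cradle between -0.012 and 0.012 m and y of thick_drum in the frame of cradle between -0.004 and 0.004 m and z of thick_drum in the frame of cradle between -0.004 and 0.003 m and angle between the x axis of thick_drum and the x axis of cradle, either way round below 0.08 rad and contact force between the fingers and thick_drum below 0.1 N and linear speed of thick_drum below 0.03 m/s), for 0.2 s.
2. the tray has been pushed in and stays in with nothing touching it (value of joint tray below 0.013 m and contact force between each of the fingers, the arm and cabinet below 0.1 N and contact force between each of the fingers, the arm and thick_drum below 0.1 N and x of thick_drum in the frame of cradle between -0.012 and 0.012 m and y of thick_drum in the frame of cradle between -0.004 and 0.004 m and z of thick_drum in the frame of cradle between -0.004 and 0.003 m and angle between the x axis of thick_drum and the x axis of cradle, either way round below 0.08 rad), for 0.5 s.
At the end, for the whole second after the job is handed in: The tray stays latched by itself (slide below 0.013 m) and at rest; the robot touches neither it nor the drum. The thick drum lies still in the cradle: middle within 12 mm along the tray, 4 mm across, 3 mm above or 4 mm below the cradle point, axis within 0.08 rad of the tray's (all of step 2 and velocity of joint tray between -0.005 and 0.005 m/s and linear speed of thick_drum below 0.01 m/s).
It fails at once if the robot presses on the tray or its unit with more than 20 N while the tray is within 40 mm of its nominal shut place (value of joint tray below 0.04 m and contact force between any of the fingers, the arm and cabinet above 20 N).
It fails at once if the thin drum is moved by more than 20 mm (distance of thin_drum from where it was at the start of the episode above 0.02 m).
It fails at once if another thing on the bench is moved by more than 30 mm (distance of any of spanner, offcut, belt_cleaner, glue, brush, try_square from where it was at the start of the episode above 0.03 m).
It also fails if it takes over 64 s, if anything falls off the work surface, if the arm or the gripper's body presses on something with over 40 N, if the wrist force passes 120 N, or if a joint passes its speed limit or range.

## Working session

There is one attempt and no reset: what is moved stays moved. The work goes in short steps, Python scripts to look and compute and a tool call to move; the robot and the scene stay as the last step left them, time stands still between calls to the robot, and variables do not carry over. Pictures are saved under pics/ and viewed, and the job is handed in when it is done.

Besides the shell and the picture viewer there is one more tool, called after ">>>" as name([rows], argument=value, ...), one row to a line, values as JSON. play_rows: Moves the arm, as the interface text tells. Its arguments: {"type":"object","properties":{"steps":{"type":"array"},"gripper":{"type":"number"},"newtons":{"type":"number"}},"required":["steps"]}

```bash
mkdir -p pics
python3 - <<'E'
from cell import robot
import cv2,numpy as np
np.set_printoptions(precision=4,suppress=True)
for c in("side","top"):
    f=robot.grab_frame(c);cv2.imwrite(f"pics/{c}0.png",f);k=robot.calibration(c);print(c,k)
    for n in("thick_drum","thin_drum","stand","tray_front","cabinet"):
        print(n,[(round(d['score'],2),np.round(d['bbox'])) for d in robot.search_frame(n,c)][:4])
print(robot.sense())
E
```

```text
side {'vertical_fov': 47.224152245559544, 'cx': 324.58664307333544, 'cy': 235.05756131179533, 'pose': array([[ 0.8502, -0.3557,  0.3882,  0.0412],
       [-0.5264, -0.5576,  0.6419, -0.8534],
       [-0.0119, -0.75  , -0.6613,  0.9906],
       [ 0.    ,  0.    ,  0.    ,  1.    ]])}
thick_drum [(0.96, array([268., 253., 307., 282.])), (0.9, array([230., 206., 267., 238.])), (0.57, array([158., 179., 190., 212.]))]
thin_drum [(0.68, array([205., 200., 240., 228.]))]
stand [(0.88, array([206., 203., 274., 252.])), (0.21, array([324., 256., 431., 340.]))]
tray_front [(0.57, array([323., 252., 430., 342.]))]
cabinet [(0.85, array([309., 163., 509., 343.]))]
top {'vertical_fov': 44.62357915873048, 'cx': 314.18214153467284, 'cy': 237.83596297101857, 'pose': array([[ 0.041 , -0.9752,  0.2177,  0.2658],
       [-0.9992, -0.0391,  0.013 , -0.0102],
       [-0.0041, -0.2181, -0.9759,  1.4355],
       [ 0.    ,  0.    ,  0.    ,  1.    ]])}
thick_drum [(0.7, array([ 93., 311., 135., 351.])), (0.68, array([288., 261., 310., 306.])), (0.62, array([213., 264., 240., 308.]))]
thin_drum [(0.59, array([180., 277., 204., 326.])), (0.2, array([492., 218., 518., 259.]))]
stand [(0.76, array([174., 265., 252., 324.])), (0.63, array([491., 216., 515., 261.])), (0.52, array([237.,  84., 434., 272.]))]
tray_front [(0.62, array([344., 194., 434., 276.]))]
cabinet [(0.66, array([239.,  82., 433., 275.]))]
{'time_s': 0.6, 'joint_pos': array([-74.4953,  30.7328,  -0.2523,  88.1152,   0.149 ,  61.1529,
        -4.0798]), 'joint_vel': array([-0.0248, -0.0597, -0.0103, -0.0687,  0.0454,  0.1467,  0.0662]), 'joint_efforts': array([ -0.0009, -58.3065,   1.047 , -25.9331,   0.0124,   0.0022,
        -0.    ]), 'eef_pos': array([0.2148, 0.6135, 0.2113]), 'tcp_rot': array([-179.9995,    0.0017,  160.7043]), 'ft_force': array([ 0.3045, -0.5818,  0.4818]), 'wrist_torque': array([-0.0128,  0.0016, -0.0193]), 'grip_width': 0.0852932857857699}
```

View pictures.

View pics/side0.png

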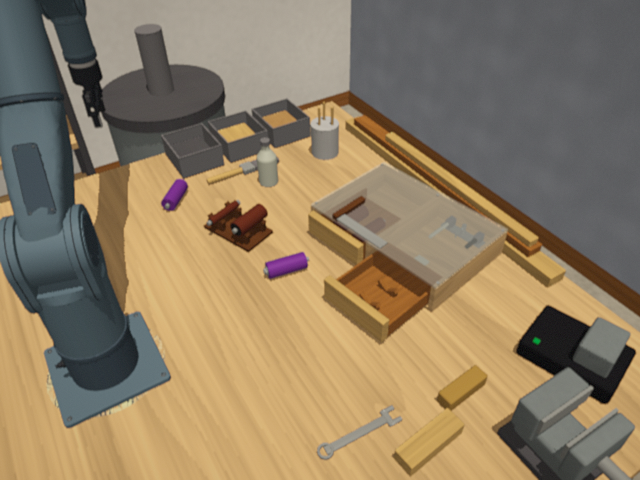

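View pics/top0.png

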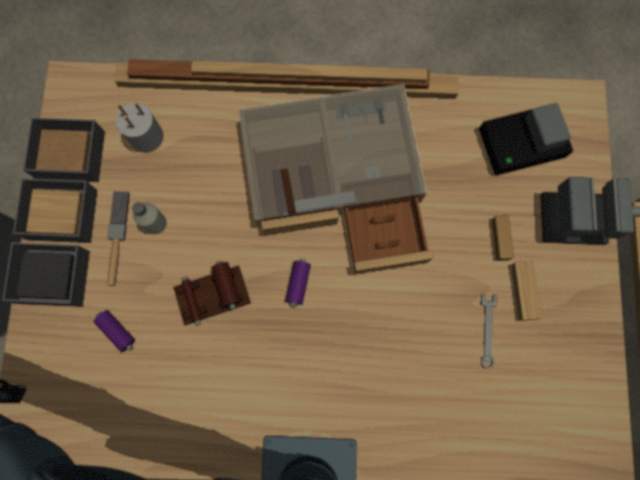

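Run:
```python
import cv2,numpy as np
s=cv2.imread('pics/side0.png');t=cv2.imread('pics/top0.png')
a=cv2.resize(s[170:300,150:320],None,fx=4,fy=4,interpolation=cv2.INTER_CUBIC)
b=cv2.resize(t[240:340,170:330],None,fx=5,fy=5,interpolation=cv2.INTER_CUBIC)
cv2.imwrite('pics/ca.png',a);cv2.imwrite('pics/cb.png',b)
cv2.imwrite('pics/cc.png',cv2.resize(s[150:350,300:520],None,fx=3,fy=3,interpolation=cv2.INTER_CUBIC))
cv2.imwrite('pics/cd.png',cv2.resize(t[75:285,230:445],None,fx=2.8,fy=2.8,interpolation=cv2.INTER_CUBIC))
```

```text
(no output)
```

View pics/ca.png

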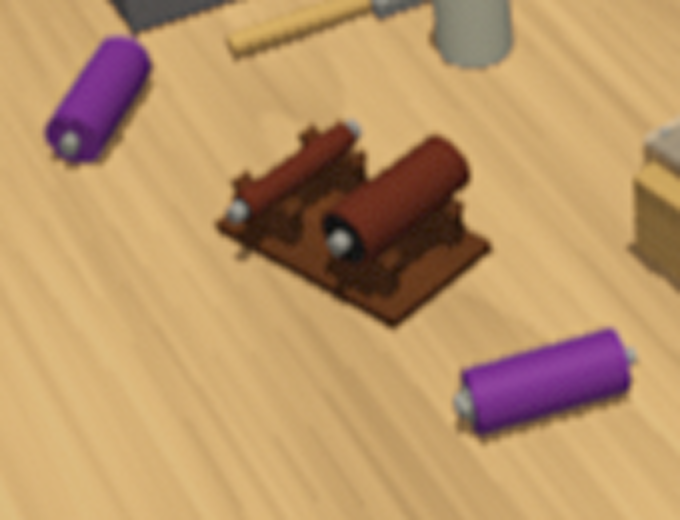

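View pics/cb.png

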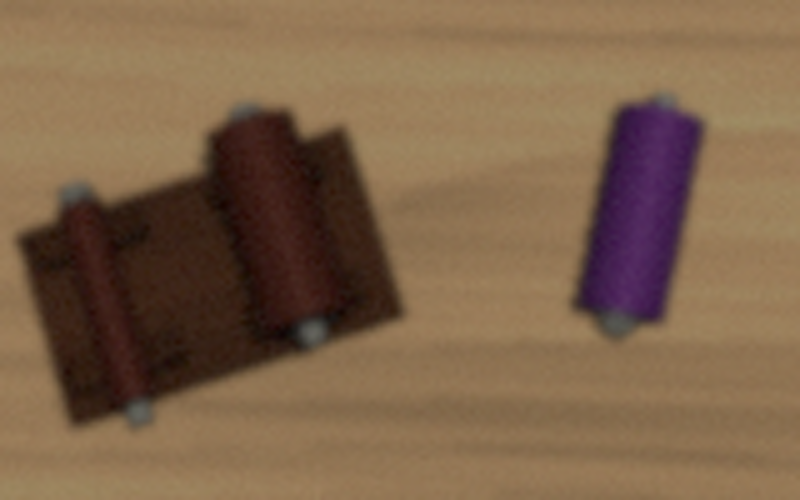

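View pics/cc.png

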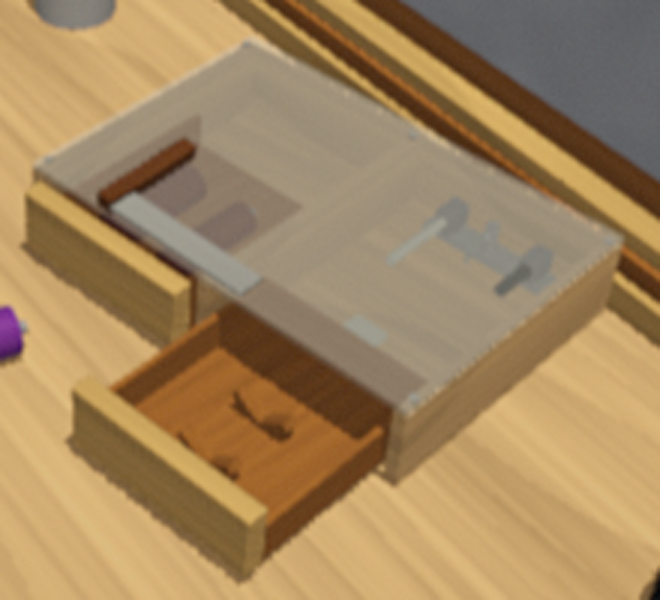

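View pics/cd.png

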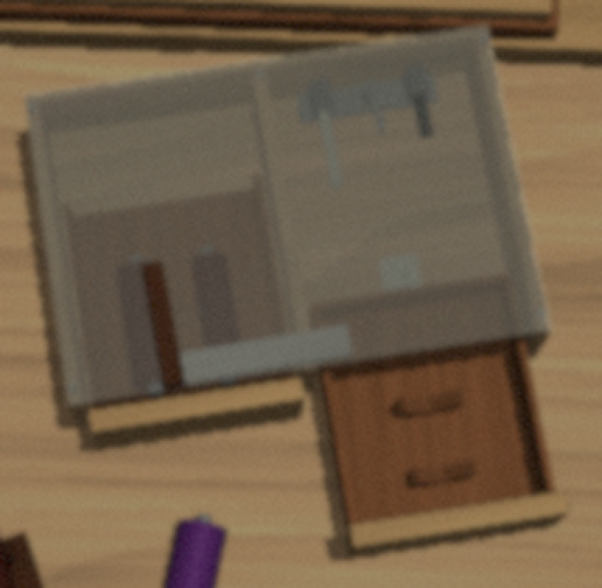

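Candidates: brown thick drum on stand (top 226,286 / side 248,220); purple look-alikes (top 299,283 and 115,331); thin drum (top 192,302). I choose the brown thick one. In the crops it shows clearly as the thicker drum and sits on the cabinet side of the stand. The next step is to fit models in both views.

```bash
cat > h.py <<'E'
import numpy as np,cv2
from cell import robot
from scipy.optimize import least_squares
np.set_printoptions(precision=4,suppress=True)
K={c:robot.calibration(c) for c in("side","top")}
def proj(c,P):
    k=K[c];P=np.atleast_2d(P);T=np.linalg.inv(k['pose']);q=P@T[:3,:3].T+T[:3,3]
    f=240/np.tan(np.radians(k['vertical_fov']/2))
    return np.c_[q[:,0]/q[:,2]*f+k['cx'],q[:,1]/q[:,2]*f+k['cy']]
def ray(c,uv,z):
    k=K[c];f=240/np.tan(np.radians(k['vertical_fov']/2))
    d=k['pose'][:3,:3]@np.array([(uv[0]-k['cx'])/f,(uv[1]-k['cy'])/f,1]);o=k['pose'][:3,3]
    return o+d*(z-o[2])/d[2]
def tf(p,L):
    x,y,a=p[:3];L=np.atleast_2d(L);c,s=np.cos(a),np.sin(a)
    return np.c_[x+c*L[:,0]-s*L[:,1],y+s*L[:,0]+c*L[:,1],L[:,2]]
E
python3 - <<'E'
from h import *
S=lambda u,v:(300+u/3,150+v/3); T=lambda u,v:(230+u/2.8,75+v/2.8)
C=[("top",T(27,97),(.15,.21)),("top",T(490,28),(.15,-.21)),("top",T(547,338),(-.14,-.21)),("top",T(70,405),(-.14,.21)),
("side",S(248,43),(.15,.21)),("side",S(622,240),(.15,-.21)),("side",S(402,410),(-.14,-.21)),("side",S(38,165),(-.14,.21))]
def r(p): return np.concatenate([proj(c,tf(p,[(a,b,.086)]))[0]-np.array(uv) for c,uv,(a,b) in C])
o=least_squares(r,[.65,-.05,0.1]);print(o.x,np.degrees(o.x[2]));print(o.fun.reshape(-1,2))
a=ray("top",(232.6,307.6),.059);b=ray("top",(219,261.6),.059);print(a,b,np.linalg.norm(a-b),(a+b)/2,np.degrees(np.arctan2(*(b-a)[1::-1])))
print(ray("side",(235,230.25),.059))
p=o.x
for c in("side","top"):
    im=cv2.imread(f"pics/{c}0.png");m=3
    im=cv2.resize(im,None,fx=m,fy=m,interpolation=cv2.INTER_CUBIC)
    def ln(L,col):
        q=proj(c,L);q=((q+.5)*m-.5).astype(int);cv2.polylines(im,[q.reshape(-1,1,2)],True,col,1)
    ln(tf(p,[(.15,.21,.086),(.15,-.21,.086),(-.14,-.21,.086),(-.14,.21,.086)]),(0,255,0))
    for s in(.14,):
        for yc in (-.1,):
            x=-.164-s
            ln(tf(p,[(x,yc-.093,.077),(x,yc+.093,.077),(x,yc+.093,.013),(x,yc-.093,.013)]),(0,255,255))
            ln(tf(p,[(x,yc-.093,.077),(x,yc+.093,.077),(x+.02,yc+.093,.077),(x+.02,yc-.093,.077)]),(255,255,0))
    x0,y0=(300,200) if c=="side" else(320,180)
    cv2.imwrite(f'pics/ov_{c}.png',im[y0*3:y0*3+450,x0*3:x0*3+500])
E
```

```text
[ 0.7814 -0.0272  0.1917] 10.98360465094618
[[-0.3748 -1.061 ]
 [ 0.3651 -0.0279]
 [ 2.2022 -1.092 ]
 [-0.8223  0.6025]
 [ 0.9337 -2.5233]
 [ 0.1508 -0.1826]
 [ 0.0521  1.5475]
 [-3.1342 -0.9119]]
[0.3973 0.1928 0.059 ] [0.5056 0.2332 0.059 ] 0.11553125061454031 [0.4514 0.213  0.059 ] 20.44614547701352
[0.4016 0.1922 0.059 ]
```

View pics/ov_side.png

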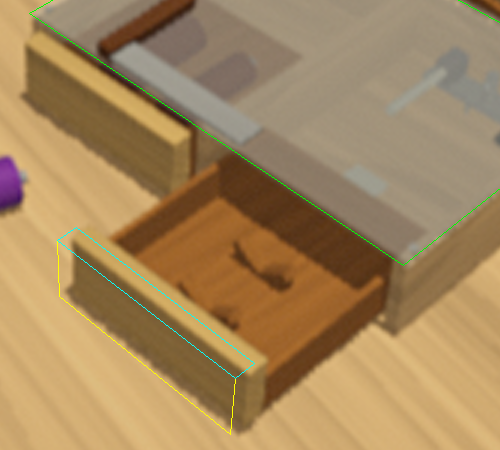

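View pics/ov_top.png

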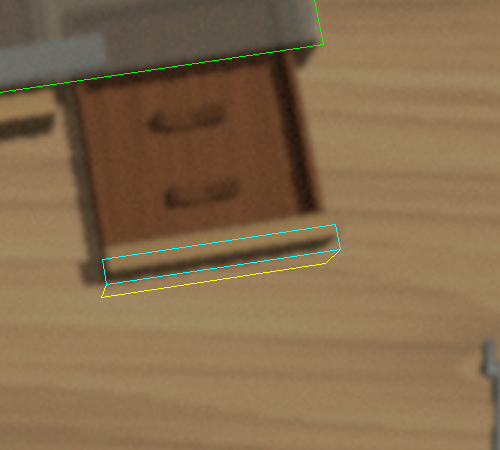

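Run:
```python
from h import *
# straightness: top picture bench far edge & side picture
t=cv2.cvtColor(cv2.imread('pics/top0.png'),cv2.COLOR_BGR2GRAY).astype(float);t=cv2.GaussianBlur(t,(3,3),0)
def edge(xs,guess,w=8):
    out=[]
    for x in xs:
        y0=int(guess(x));col=t[y0-w:y0+w+1,x];g=np.abs(np.diff(col));i=g.argmax()
        j=np.arange(max(0,i-2),min(len(g),i+3));out.append(y0-w+.5+(g[j]*j).sum()/g[j].sum())
    return np.array(out)
xs=np.r_[55:110:10,470:600:10, 130:450:20]
xs.sort()
y=edge(xs,lambda x:62+(x-48)*18/557)
for d in(1,2):
    p=np.polyfit(xs,y,d);r=y-np.polyval(p,xs);print(d,p,r.round(1))
# right/left bench edge
tt=t;t=tt.T.copy()
ys=np.arange(100,470,20)
for g in (lambda v:606+(v-80)*25/400,):
    e=edge(ys,g,10);print(e.round(1));
    for d in(1,2):print((e-np.polyval(np.polyfit(ys,e,d),ys)).round(1))
print("tcp",proj("top",[.2148,.6135,.2113]),proj("side",[.2148,.6135,.2113]),"base",proj("top",[0,0,0]),proj("side",[0,0,0.0]))
s=cv2.imread('pics/side0.png');
cv2.imwrite('pics/e1.png',cv2.resize(s[290:430,20:190],None,fx=4,fy=4,interpolation=cv2.INTER_CUBIC))
cv2.imwrite('pics/e2.png',cv2.resize(s[40:140,40:140],None,fx=5,fy=5,interpolation=cv2.INTER_CUBIC))
```

```text
1 [ 0.0361 59.5941] [-1.1 -0.6 -0.6 -0.8 -0.5 -0.6 -5.2 -5.6 -5.4 -5.9  4.2  4.2  4.4  4.4
  4.1  4.4  4.5  4.3  4.1  4.   3.9 -2.4 -1.1 -1.4 -1.7 -1.3 -1.5 -1.7
 -1.2 -1.3 -1.2 -1.3 -1.5 -1.2 -1.4]
2 [-0.0001  0.0852 53.9976] [ 2.   2.1  1.7  1.2  1.2  0.7 -4.7 -5.7 -5.9 -6.9  2.8  2.5  2.5  2.3
  1.8  2.   2.1  2.   1.9  2.   2.1 -3.9 -1.9 -1.9 -2.  -1.4 -1.3 -1.1
 -0.4 -0.2  0.3  0.5  0.7  1.4  1.6]
[605.8 607.3 608.5 610.3 613.4 614.1 615.4 616.5 617.8 619.5 620.8 622.4
 623.7 625.4 626.8 628.4 629.7 631.4 632.6]
[-0.4 -0.3 -0.6 -0.3  1.4  0.5  0.4 -0.  -0.2  0.  -0.1  0.  -0.2  0.
 -0.1  0.1 -0.1  0.1 -0.1]
[-0.1 -0.2 -0.6 -0.2  1.3  0.5  0.3 -0.1 -0.4 -0.1 -0.3 -0.1 -0.3 -0.
 -0.1  0.1 -0.1  0.2  0.1]
tcp [[  9.8226 381.2742]] [[102.9936 128.738 ]] base [[307.5898 486.8034]] [[106.0519 365.405 ]]
```

View pics/e1.png

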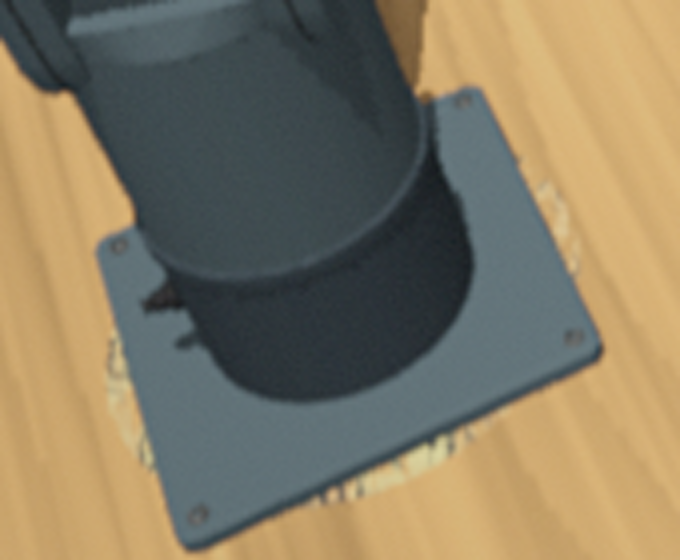

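View pics/e2.png

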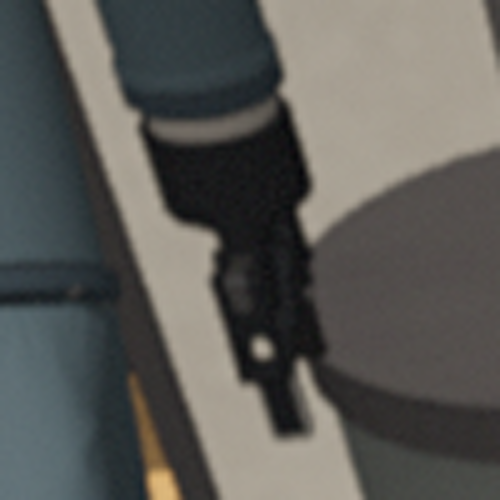

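Run:
```python
from h import *
p=[.7814,-.0272,.1917]
for c in("side","top"):
    im=cv2.imread(f"pics/{c}0.png");tiles=[]
    for L in [(.15,.21),(.15,-.21),(-.14,-.21),(-.14,.21)]:
        u,v=proj(c,tf(p,[(*L,.086)]))[0].round().astype(int)
        t=cv2.resize(im[v-20:v+20,u-20:u+20],None,fx=9,fy=9,interpolation=cv2.INTER_CUBIC)
        t=cv2.convertScaleAbs(t,alpha=1.4)
        for k in range(0,40,10):
            cv2.putText(t,str(u-20+k),(k*9,10),0,.35,(0,0,255),1);cv2.putText(t,str(v-20+k),(0,k*9+10),0,.35,(255,0,0),1)
            cv2.line(t,(k*9+4,0),(k*9+4,360),(0,0,255) if 0 else (90,90,90),1);cv2.line(t,(0,k*9+4),(360,k*9+4),(90,90,90),1)
        tiles.append(cv2.resize(t,(300,300)))
    cv2.imwrite(f'pics/cor_{c}.png',np.vstack([np.hstack(tiles[:2]),np.hstack(tiles[2:])]))
```

```text
(no output)
```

View pics/cor_side.png

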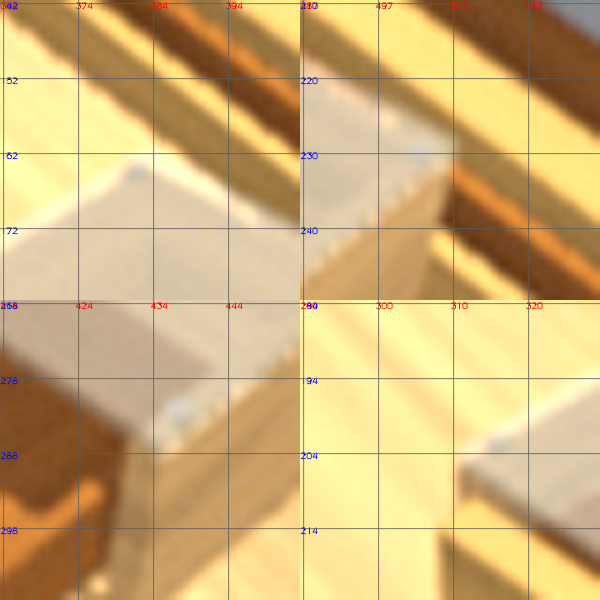

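View pics/cor_top.png

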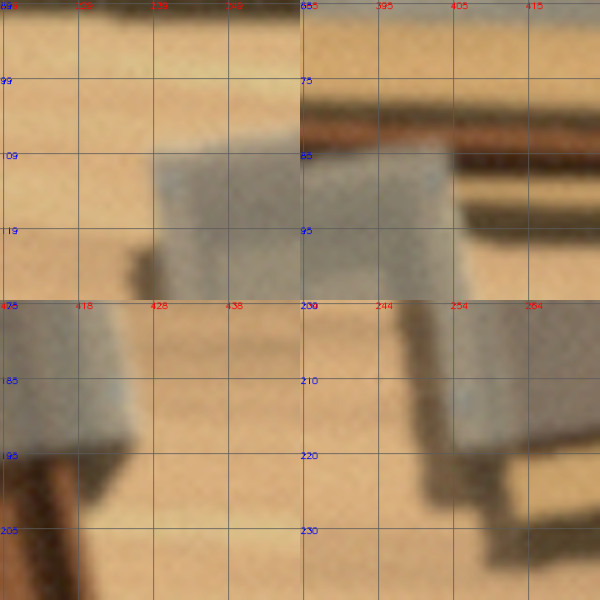

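Run:
```python
from h import *
C=[("top",(238.9,108.9),(.15,.21)),("top",(404.9,84.2),(.15,-.21)),("top",(425.9,193.3),(-.14,-.21)),("top",(254.3,220.3),(-.14,.21)),
("side",(383.9,161.9),(.15,.21)),("side",(507.3,229.6),(.15,-.21)),("side",(434.5,287.6),(-.14,-.21)),("side",(310.5,205.2),(-.14,.21))]
def r(p,CC=C):
    return np.concatenate([proj(c,tf(p,[(a*(p[4] if len(p)>4 else 1),b*(p[5] if len(p)>4 else 1),(p[3] if len(p)>3 else .086))]))[0]-np.array(uv) for c,uv,(a,b) in CC])
for x0 in([.78,-.03,.19],[.78,-.03,.19,.086],[.78,-.03,.19,.086,1,1]):
  for CC in (C,C[:4],C[4:]):
    if len(x0)>4 and CC is not C: continue
    o=least_squares(r,x0,args=(CC,));print(o.x,np.degrees(o.x[2]));print(o.fun.reshape(-1,2).round(1).tolist())
# drum per-camera
print(ray('top',(425.9,193.3),.086),ray('side',(434.5,287.6),.086))
```

```text
[ 0.7826 -0.0264  0.1958] 11.216865885610872
[[-0.1, -0.4], [-0.1, 0.0], [1.5, 0.5], [-0.1, -0.2], [-0.5, -0.3], [0.3, -0.4], [0.2, 0.1], [-0.8, -1.2]]
[ 0.7826 -0.0257  0.1965] 11.260997224299455
[[-0.4, -0.3], [-0.5, 0.0], [1.2, 0.4], [-0.4, -0.2]]
[ 0.7823 -0.0276  0.1946] 11.148213860635629
[[-0.2, -0.1], [0.5, -0.0], [0.3, 0.5], [-0.7, -1.0]]
[ 0.7841 -0.0256  0.196   0.0828] 11.230333410093419
[[-0.3, -0.4], [-0.7, 0.1], [0.9, 0.2], [-0.3, -0.5], [-0.3, 0.3], [0.2, 0.2], [0.3, 0.6], [-0.5, -0.6]]
[ 0.7847 -0.0258  0.1965  0.0804] 11.258948937252095
[[-0.0, -0.1], [-0.8, 0.3], [0.8, 0.3], [-0.0, -0.4]]
[ 0.7874 -0.0222  0.1957  0.0793] 11.211646167325174
[[-0.1, 0.4], [-0.1, 0.0], [0.2, 0.2], [-0.0, -0.6]]
[ 0.7838 -0.0258  0.1963  0.0834  0.9988  0.9961] 11.248425907687635
[[0.1, -0.3], [-0.9, 0.2], [0.7, 0.2], [0.1, -0.5], [-0.2, 0.4], [-0.1, -0.0], [0.1, 0.3], [-0.3, -0.5]]
[ 0.6872 -0.256   0.086 ] [ 0.6861 -0.2591  0.086 ]
```

```bash
cat > ov.py <<'E'
from h import *
def draw(pre,out,p,s,yc,drum=None):
    tiles=[]
    for c,(x0,y0) in(("side",(318,240)),("top",(338,190))):
        m=6;w,h=118,100
        im=cv2.imread(f"pics/{c}{pre}.png")[y0:y0+h,x0:x0+w]
        im=cv2.resize(im,None,fx=m,fy=m,interpolation=cv2.INTER_CUBIC);im=cv2.convertScaleAbs(im,alpha=1.4)
        def ln(L,col,close=True):
            q=proj(c,L)-(x0,y0);q=((q+.5)*m-.5).round().astype(int);cv2.polylines(im,[q.reshape(-1,1,2)],close,col,1)
        x=-.164-s
        ln(tf(p,[(x,yc-.093,.077),(x,yc+.093,.077),(x,yc+.093,.013),(x,yc-.093,.013)]),(0,255,255))
        ln(tf(p,[(x,yc-.093,.077),(x,yc+.093,.077),(x+.02,yc+.093,.077),(x+.02,yc-.093,.077)]),(255,255,0))
        ln(tf(p,[(x+.032,yc,.049),(x+.152,yc,.049)]),(0,255,0),False)
        ln(tf(p,[(-.14,-.21,.086),(-.14,0,.086)]),(0,255,0),False)
        for xx in(.06,.124): ln(tf(p,[(x+xx,yc-.025,.03),(x+xx,yc+.025,.03)]),(255,0,255),False)
        tiles.append(im)
    cv2.imwrite(out+"_s.png",tiles[0]);cv2.imwrite(out+"_t.png",tiles[1])
E
python3 -c "
from ov import *
draw('0','pics/tr1',[.783,-.0262,.196],.135,-.1)"
```

```text
(no output)
```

View pics/tr1_s.png

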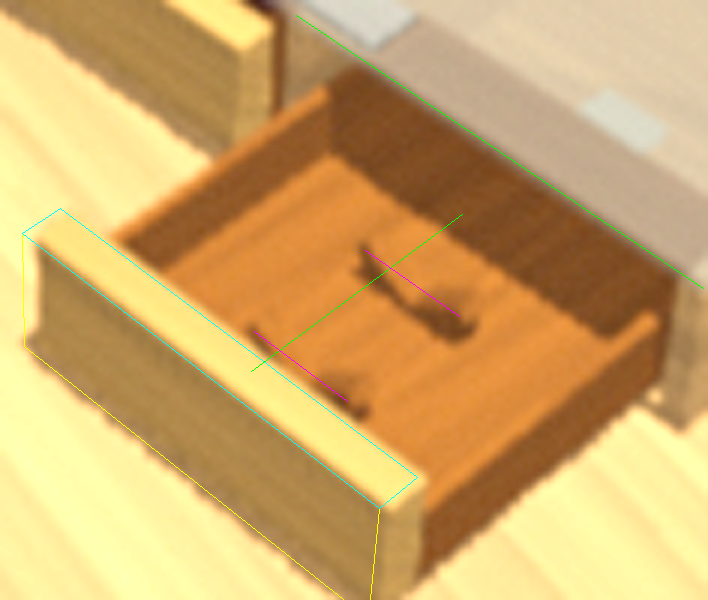

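View pics/tr1_t.png

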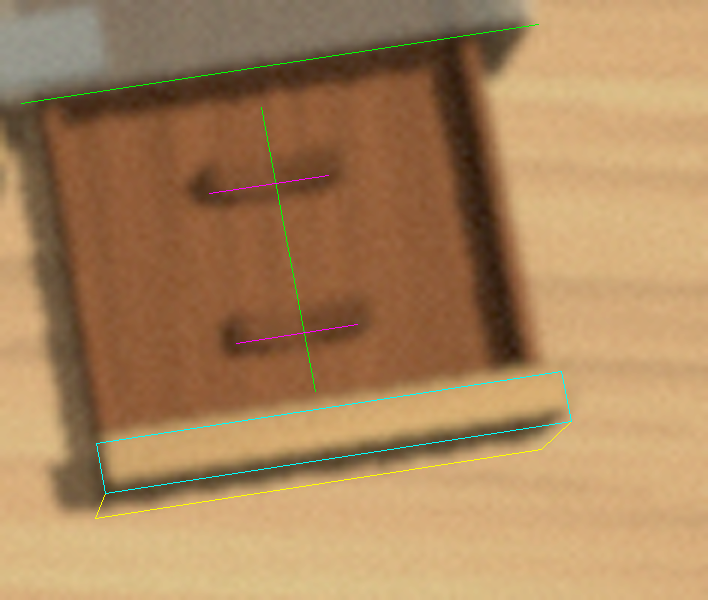

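```bash
cat > fit.py <<'E'
from h import *
C=[("top",(238.9,108.9),(.15,.21)),("top",(404.9,84.2),(.15,-.21)),("top",(425.9,193.3),(-.14,-.21)),("top",(254.3,220.3),(-.14,.21)),
("side",(383.9,161.9),(.15,.21)),("side",(507.3,229.6),(.15,-.21)),("side",(434.5,287.6),(-.14,-.21)),("side",(310.5,205.2),(-.14,.21))]
S=lambda u,v:(318+u/6-.4,240+v/6-.4); T=lambda u,v:(338+u/6-.4,190+v/6-.4)
F=[("side",S(40,243),0,1),("side",S(386,509),0,-1),("side",S(66,211),.02,1),("side",S(424,482),.02,-1),
("top",T(108,488),0,1),("top",T(570,411),0,-1),("top",T(100,438),.02,1),("top",T(562,367),.02,-1)]
def r(p):
    a=[proj(c,tf(p,[(a,b,.086)]))[0]-np.array(uv) for c,uv,(a,b) in C]
    b=[proj(c,tf(p,[(-.164-p[3]+dx,p[4]+sg*.093,.077)]))[0]-np.array(uv) for c,uv,dx,sg in F]
    return np.concatenate(a+b)
o=least_squares(r,[.783,-.026,.196,.13,-.1]);print(o.x,np.degrees(o.x[2]));print(o.fun.reshape(-1,2).round(1).tolist())
p=o.x
print('cradle',tf(p,[(-.164-p[3]+.092,p[4],.049)]),'front',tf(p,[(-.164-p[3],p[4],.045)]))
if __name__=="__main__":
    from ov import draw
    draw('0','pics/tr2',p[:3],p[3],p[4])
E
python3 fit.py
```

```text
[ 0.7826 -0.0264  0.1958  0.1327 -0.1024] 11.220438018966997
[[-0.1, -0.4], [-0.2, 0.0], [1.5, 0.5], [-0.1, -0.2], [-0.5, -0.3], [0.3, -0.4], [0.2, 0.1], [-0.8, -1.2], [-1.7, -1.5], [0.2, -0.1], [0.3, -0.4], [0.2, -0.6], [0.3, -0.1], [1.0, 0.6], [0.2, -0.1], [0.7, -0.2]]
cradle [[ 0.6018 -0.1666  0.049 ]] front [[ 0.5115 -0.1845  0.045 ]]
```

View pics/tr2_s.png

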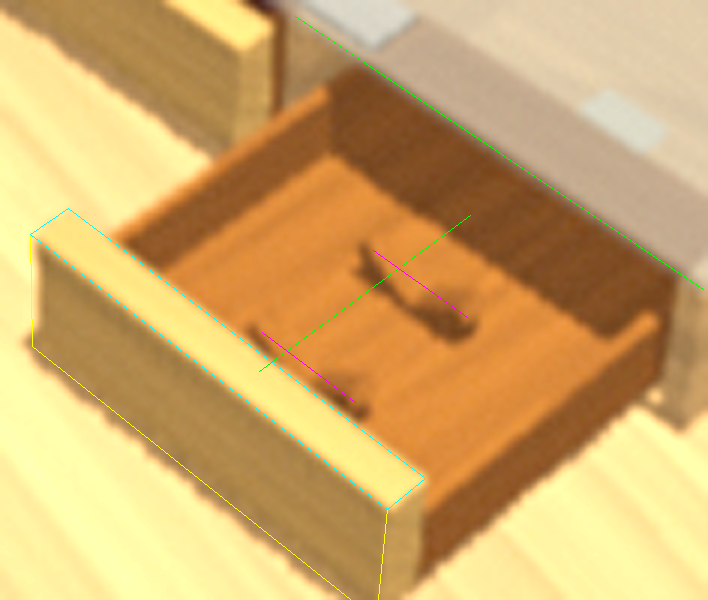

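View pics/tr2_t.png

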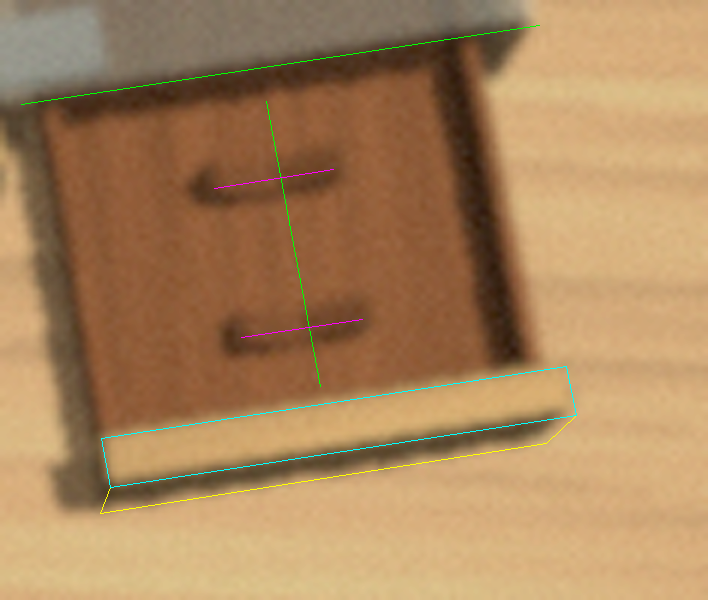

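```bash
cat > dr.py <<'E'
from h import *
def ddraw(pre,out,d,boxes,z=.059,m=12):
    for c,(x0,y0,w,h) in boxes.items():
        im=cv2.imread(f"pics/{c}{pre}.png")[y0:y0+h,x0:x0+w]
        im=cv2.resize(im,None,fx=m,fy=m,interpolation=cv2.INTER_CUBIC);im=cv2.convertScaleAbs(im,alpha=1.6)
        def ln(L,col,close=True):
            q=proj(c,L)-(x0,y0);q=((q+.5)*m-.5).round().astype(int);cv2.polylines(im,[q.reshape(-1,1,2)],close,col,1)
        t=np.linspace(0,2*np.pi,40)
        for x,r in((-.05,.022),(.05,.022),(-.06,.006),(.06,.006)):
            ln(tf(d,np.c_[x+0*t,r*np.cos(t),z+r*np.sin(t)]),(0,255,255))
        ln(tf(d,[(-.06,0,z),(.06,0,z)]),(0,255,0),False)
        cv2.imwrite(f"{out}_{c}.png",im)
E
python3 -c "
from dr import *
ddraw('0','pics/d1',[.4525,.213,np.radians(20.4)],dict(side=(200,195,60+15,55),top=(175,255,60+20,60)),m=10)"
```

```text
(no output)
```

View pics/d1_side.png

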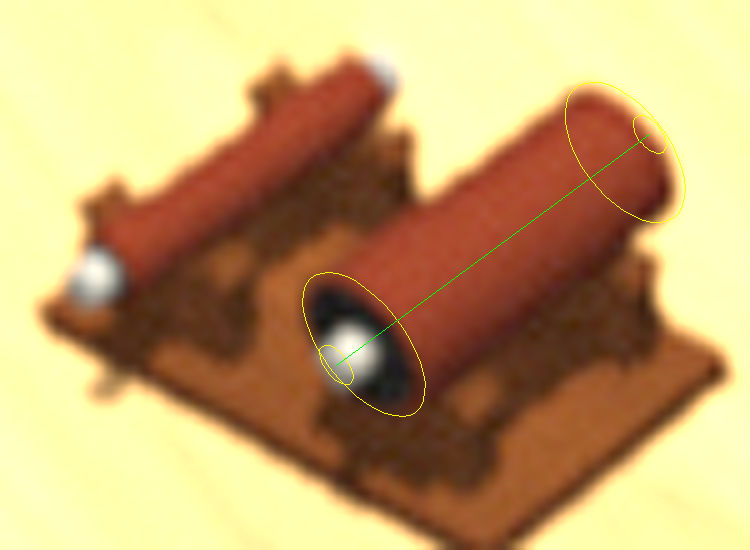

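View pics/d1_top.png

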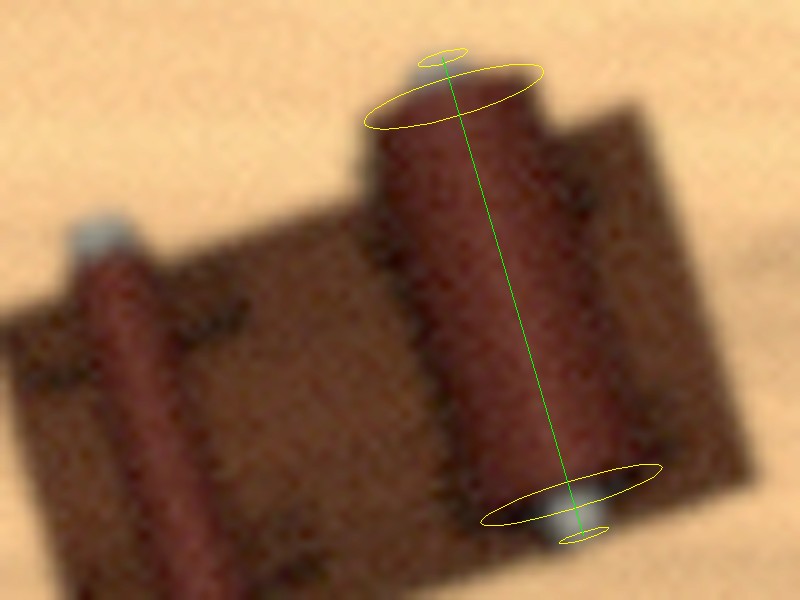

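```bash
cat > go.py <<'E'
from h import *
from scipy.spatial.transform import Rotation as R
import sys
def go(x,y,z,yaw):
    s=robot.sense();q=R.from_euler('xyz',s['tcp_rot'],degrees=True)
    sh=q.inv().apply(np.array([x,y,z])-s['eef_pos']);g=R.from_euler('xyz',[180,0,yaw],degrees=True)
    rv=(q.inv()*g).as_rotvec();print('shift',sh.round(4),'rot',rv.round(4),'dist',np.linalg.norm(sh).round(3),'deg',np.degrees(np.linalg.norm(rv)).round(1));print(s['time_s'],s['eef_pos'],s['tcp_rot'].round(2),s['ft_force'].round(2),s['grip_width'])
if __name__=="__main__": go(*map(float,sys.argv[1:]))
E
python3 go.py .4525 .2138 .21 200.4
```

```text
shift [-0.3564 -0.2987  0.0013] rot [-0.      0.     -0.6928] dist 0.465 deg 39.7
0.6 [0.2148 0.6135 0.2113] [-180.     0.   160.7] [ 0.3  -0.58  0.48] 0.0852932857857699
```

>>> play_rows([
  [-0.045,-0.037,0,0,0,-0.087],
  [-0.09,-0.075,0,0,0,-0.173],
  [-0.134,-0.112,0,0,0,-0.26],
  [-0.178,-0.149,0,0,0,-0.346],
  [-0.223,-0.187,0,0,0,-0.433],
], gripper=0)

```text
time_s: 1.23
eef_pos: [0.3644, 0.3618, 0.2116]
tcp_rot: [180.0, 0.0, -174.3]
ft_force: [1.1, 0.7, 0.3]
grip_width: 0.0854
```

```bash
python3 go.py .4525 .2138 .15 200.4
```

```text
shift [-0.0729 -0.156   0.0616] rot [ 0.0005  0.0008 -0.2569] dist 0.183 deg 14.7
1.225 [0.3644 0.3618 0.2116] [ 179.97    0.04 -174.32] [1.05 0.66 0.31] 0.08540651127868623
```

>>> play_rows([
  [-0.02,-0.043,0,0,0,-0.08],
  [-0.04,-0.085,0.01,0,0,-0.16],
  [-0.06,-0.128,0.03,0,0,-0.22],
  [-0.073,-0.156,0.062,0,0,-0.257],
  [-0.073,-0.156,0.062,0,0,-0.257],
])

```text
time_s: 1.85
eef_pos: [0.4509, 0.2115, 0.1475]
tcp_rot: [-179.9, -0.2, -160.0]
ft_force: [-0.7, 0.4, 1.3]
grip_width: 0.0854
```

```bash
python3 - <<'E'
from h import *
for c,(x0,y0,w,h) in dict(side=(170,130,130,130),top=(150,210,130,130)).items():
    f=robot.grab_frame(c);cv2.imwrite(f'pics/{c}1.png',f)
    cv2.imwrite(f'pics/h1{c}.png',cv2.resize(f[y0:y0+h,x0:x0+w],None,fx=4.5,fy=4.5,interpolation=cv2.INTER_CUBIC))
E
python3 go.py .4525 .2138 .036 200.4
```

```text
shift [-0.0007 -0.0021  0.1135] rot [ 0.0004 -0.     -0.0035] dist 0.113 deg 0.2
1.95 [0.4511 0.2154 0.1495] [ 179.98   -0.   -159.8 ] [0.03 0.73 0.15] 0.08521769267919146
```

View pics/h1side.png

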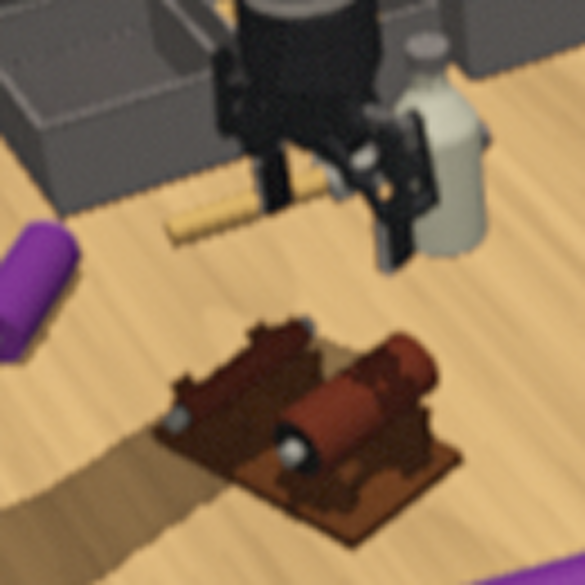

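View pics/h1top.png

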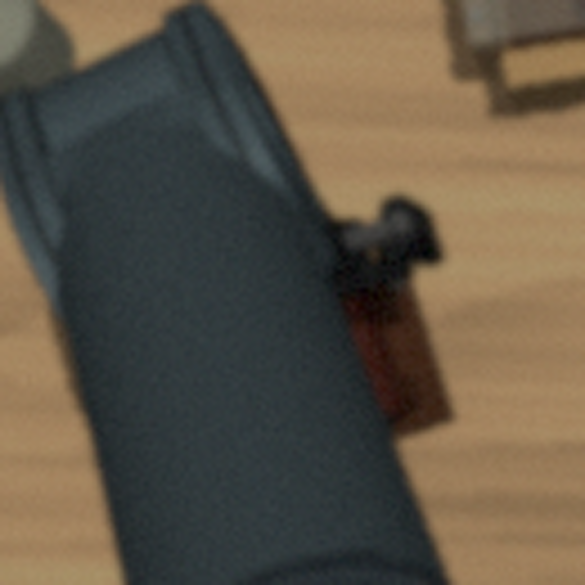

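The gripper is over the brown drum (side 248,220) with the jaws across it, so I'm descending.

>>> play_rows([
  [-0.001,-0.002,0.03,0,0,-0.003],
  [-0.001,-0.002,0.06,0,0,-0.003],
  [-0.001,-0.002,0.085,0,0,-0.003],
  [-0.001,-0.002,0.105,0,0,-0.003],
  [-0.001,-0.002,0.1135,0,0,-0.003],
])

```text
time_s: 2.58
eef_pos: [0.4524, 0.2151, 0.0357]
tcp_rot: [180.0, 0.0, -159.5]
ft_force: [0.3, 0.0, 0.5]
grip_width: 0.0851
```

```bash
python3 - <<'E'
from h import *
for c,(x0,y0,w,h) in dict(side=(190,160,110,110)).items():
    f=robot.grab_frame(c);cv2.imwrite(f'pics/{c}2.png',f)
    cv2.imwrite(f'pics/h2{c}.png',cv2.resize(f[y0:y0+h,x0:x0+w],None,fx=5,fy=5,interpolation=cv2.INTER_CUBIC))
E
python3 go.py .4525 .2138 .036 200.4
```

```text
shift [ 0.0001 -0.001  -0.0008] rot [ 0.0005 -0.0003  0.0019] dist 0.001 deg 0.1
2.625 [0.4522 0.2147 0.0352] [ 179.97   -0.02 -159.49] [ 0.   -0.91 -1.32] 0.08552259383230197
```

View pics/h2side.png

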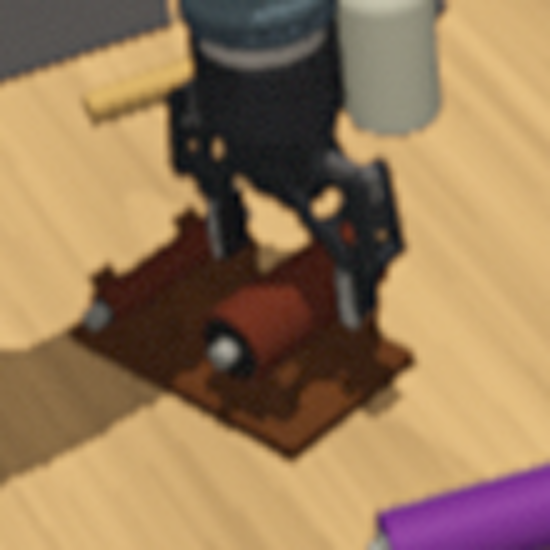

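Fingers straddle the drum at mid-sleeve and clear of the thin drum, so I'm closing.

>>> play_rows([
  [0,0,0,0,0,0],
  [0,0,0,0,0,0],
  [0,0,0,0,0,0],
  [0,0,0,0,0,0],
  [0,0,0,0,0,0],
], gripper=1, newtons=35)

```text
time_s: 3.25
eef_pos: [0.4531, 0.2152, 0.0372]
tcp_rot: [179.9, 0.1, -159.5]
ft_force: [-3.5, 2.9, 8.7]
grip_width: 0.0422
```

```bash
python3 go.py .4525 .2138 .036 200.4
```

```text
shift [ 0.001  -0.0011  0.0012] rot [0.0016 0.0019 0.0013] dist 0.002 deg 0.2
3.25 [0.4531 0.2152 0.0372] [ 179.91    0.11 -159.53] [-3.54  2.85  8.69] 0.04218572802870431
```

>>> play_rows([
  [0,0,0,0,0,0],
  [0,0,-0.02,0,0,0],
  [0,0,-0.05,0,0,0],
  [0,0,-0.09,0,0,0],
  [0,0,-0.12,0,0,0],
])

```text
time_s: 3.88
eef_pos: [0.453, 0.2135, 0.1577]
tcp_rot: [180.0, 0.1, -159.6]
ft_force: [0.4, 0.6, -1.6]
grip_width: 0.042
```

```bash
python3 - <<'E'
from h import *
f=robot.grab_frame('side');cv2.imwrite('pics/side3.png',f)
cv2.imwrite('pics/h3.png',cv2.resize(f[130:260,190:320],None,fx=4.5,fy=4.5,interpolation=cv2.INTER_CUBIC))
E
python3 go.py .602 -.166 .156 191.2
```

```text
shift [-0.0052 -0.4079  0.0046] rot [0.0016 0.0063 0.1603] dist 0.408 deg 9.2
3.925 [0.455  0.2145 0.161 ] [ 179.94    0.37 -159.62] [0.98 0.89 0.87] 0.04235244964475083
```

View pics/h3.png

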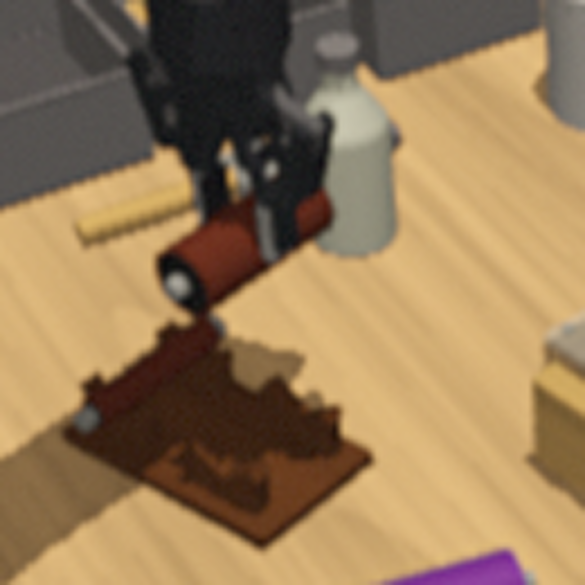

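Run:
```python
from h import *
from dr import ddraw
print(ray('side',(228.9,194.4),.18)-[.453,.2135,.18])
ddraw('3','pics/d3',[.4525,.2135,np.radians(20.4)],dict(side=(215,165,60,45)),z=.180,m=12)
```

```text
[-0.0542 -0.0263 -0.    ]
```

View pics/d3_side.png

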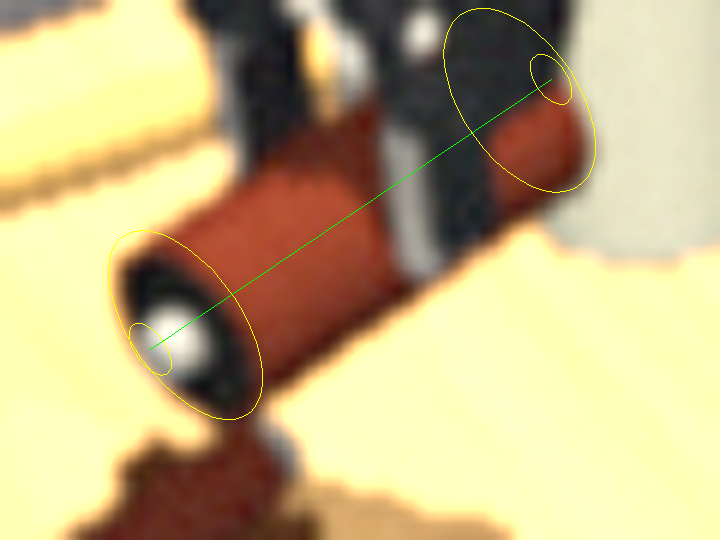

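>>> play_rows([
  [-0.001,-0.045,0,0,0,0.02],
  [-0.001,-0.095,0,0,0,0.04],
  [-0.002,-0.145,0,0,0,0.06],
  [-0.002,-0.195,0,0,0,0.08],
  [-0.003,-0.245,0,0,0,0.1],
])

```text
time_s: 4.55
eef_pos: [0.5411, -0.0166, 0.1557]
tcp_rot: [180.0, -0.0, -165.4]
ft_force: [0.4, 0.9, -1.6]
grip_width: 0.0422
```

```bash
python3 go.py .602 -.166 .12 191.2
```

```text
shift [-0.0211 -0.16    0.0357] rot [ 0.0002 -0.0001  0.0601] dist 0.165 deg 3.4
4.55 [ 0.5411 -0.0166  0.1557] [ 179.99   -0.   -165.36] [ 0.39  0.86 -1.63] 0.0422238301163681
```

>>> play_rows([
  [-0.006,-0.045,0,0,0,0.02],
  [-0.012,-0.09,0,0,0,0.04],
  [-0.018,-0.135,0.01,0,0,0.06],
  [-0.021,-0.16,0.025,0,0,0.06],
  [-0.021,-0.16,0.036,0,0,0.06],
])

```text
time_s: 5.18
eef_pos: [0.6014, -0.1674, 0.1188]
tcp_rot: [-179.9, -0.1, -169.0]
ft_force: [-0.5, 0.2, -2.4]
grip_width: 0.0419
```

>>> play_rows([
  [0,0,0,0,0,0],
  [0,0,0,0,0,0],
])

```text
time_s: 5.42
eef_pos: [0.602, -0.1631, 0.1202]
tcp_rot: [180.0, 0.0, -168.7]
ft_force: [-0.5, 0.3, -1.5]
grip_width: 0.042
```

```bash
python3 - <<'E'
from h import *
for c,(x0,y0,w,h) in dict(side=(310,200,130,130),top=(320,160,130,130)).items():
    f=robot.grab_frame(c);cv2.imwrite(f'pics/{c}4.png',f)
    cv2.imwrite(f'pics/h4{c}.png',cv2.resize(f[y0:y0+h,x0:x0+w],None,fx=4.5,fy=4.5,interpolation=cv2.INTER_CUBIC))
E
python3 go.py .602 -.166 .12 191.2
```

```text
shift [ 0.0008 -0.0024  0.0005] rot [0.0001 0.0011 0.0021] dist 0.003 deg 0.1
5.525 [ 0.6023 -0.1635  0.1205] [ 179.99    0.06 -168.68] [ 0.07  0.85 -2.16] 0.04249070494316265
```

View pics/h4side.png

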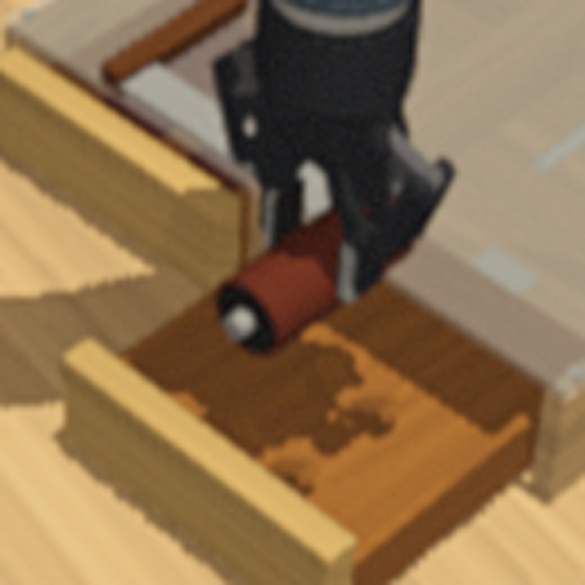

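View pics/h4top.png

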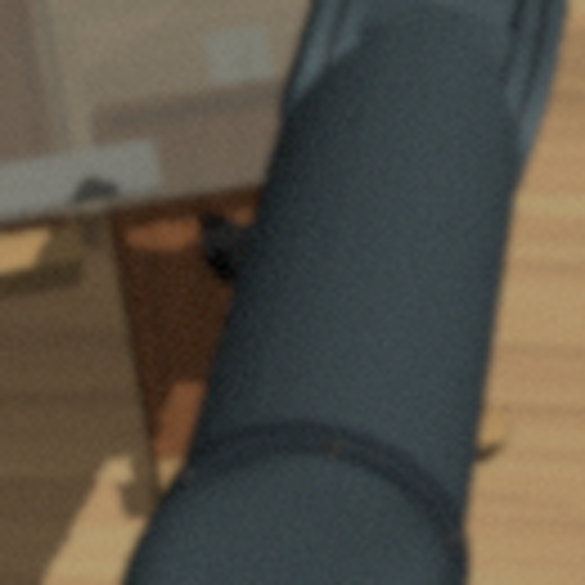

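>>> play_rows([
  [0.001,-0.002,0.02,0,0,0.002],
  [0.001,-0.002,0.04,0,0,0.002],
  [0.001,-0.002,0.06,0,0,0.002],
  [0.001,-0.002,0.075,0,0,0.002],
  [0.001,-0.002,0.078,0,0,0.002],
])

```text
time_s: 6.15
eef_pos: [0.6003, -0.1664, 0.0401]
tcp_rot: [179.9, -0.1, -168.9]
ft_force: [-1.0, -0.1, -1.8]
grip_width: 0.042
```

>>> play_rows([
  [0,0,0,0,0,0],
  [0,0,0,0,0,0],
])

```text
time_s: 6.4
eef_pos: [0.602, -0.1669, 0.0426]
tcp_rot: [-180.0, 0.1, -168.9]
ft_force: [0.9, -0.1, -1.6]
grip_width: 0.0421
```

```bash
python3 - <<'E'
from h import *
for c,(x0,y0,w,h) in dict(side=(310,220,130,130)).items():
    f=robot.grab_frame(c);cv2.imwrite(f'pics/{c}5.png',f)
    cv2.imwrite(f'pics/h5{c}.png',cv2.resize(f[y0:y0+h,x0:x0+w],None,fx=4.5,fy=4.5,interpolation=cv2.INTER_CUBIC))
E
python3 go.py .602 -.1655 .027 191.2
```

```text
shift [-0.0003  0.0013  0.0156] rot [-0.0006  0.0014 -0.0013] dist 0.016 deg 0.1
6.45 [ 0.602  -0.1669  0.0426] [-179.97    0.08 -168.87] [-0.53  0.53 -1.51] 0.04196089796426048
```

View pics/h5side.png

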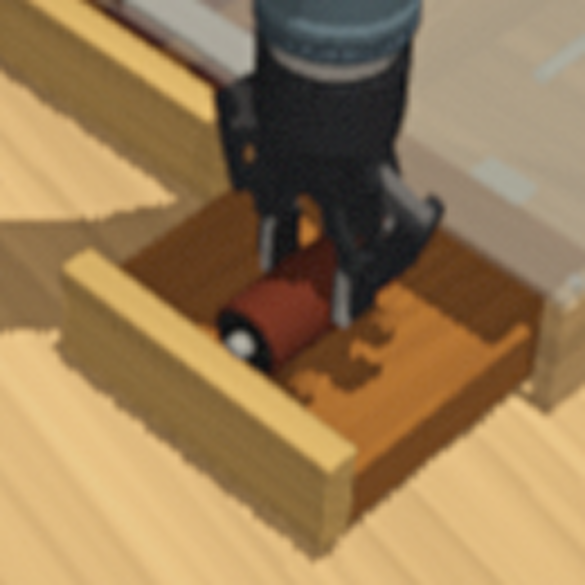

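>>> play_rows([
  [0,0.001,0.005,0,0,0],
  [0,0.001,0.009,0,0,0],
  [0,0.001,0.012,0,0,0],
  [0,0.001,0.0135,0,0,0],
  [0,0.001,0.0135,0,0,0],
])

```text
time_s: 7.08
eef_pos: [0.601, -0.1657, 0.0282]
tcp_rot: [180.0, -0.0, -168.9]
ft_force: [0.2, 0.0, -2.9]
grip_width: 0.0422
```

```bash
python3 go.py .602 -.1655 .027 191.2
```

```text
shift [-0.001   0.      0.0012] rot [ 0.     -0.0002 -0.0013] dist 0.002 deg 0.1
7.075 [ 0.601  -0.1657  0.0282] [ 180.     -0.01 -168.87] [ 0.2   0.02 -2.94] 0.04222933538483416
```

Not yet touching. I'm lowering in 1 mm steps and watching the vertical and lateral force.

>>> play_rows([
  [0,0,0.001,0,0,0],
  [0,0,0.0015,0,0,0],
  [0,0,0.0015,0,0,0],
])

```text
time_s: 7.45
eef_pos: [0.6014, -0.1658, 0.0273]
tcp_rot: [-180.0, 0.0, -168.9]
ft_force: [-1.9, 0.6, 4.7]
grip_width: 0.0421
```

>>> play_rows([
  [0,0,0.001,0,0,0],
  [0,0,0.001,0,0,0],
])

```text
time_s: 7.7
eef_pos: [0.6026, -0.1656, 0.0273]
tcp_rot: [-180.0, 0.2, -168.9]
ft_force: [-2.0, 2.1, 9.3]
grip_width: 0.0418
```

>>> play_rows([
  [0,0,0.001,0,0,0],
  [0,0,0.001,0,0,0],
])

```text
time_s: 7.95
eef_pos: [0.6036, -0.1654, 0.0271]
tcp_rot: [-180.0, 0.3, -168.9]
ft_force: [-2.1, 2.8, 14.4]
grip_width: 0.0421
```

Contact came at the expected height (about 0.027) with little side force, so I'm opening.

>>> play_rows([
  [0,0,-0.001,0,0,0],
  [0,0,-0.001,0,0,0],
  [0,0,-0.001,0,0,0],
  [0,0,-0.001,0,0,0],
  [0,0,-0.001,0,0,0],
], gripper=0)

```text
time_s: 8.57
eef_pos: [0.601, -0.1657, 0.0257]
tcp_rot: [180.0, -0.0, -168.9]
ft_force: [-0.2, -0.5, -1.0]
grip_width: 0.0853
```

>>> play_rows([
  [0,0,-0.005,0,0,0],
  [0,0,-0.03,0,0,0],
  [0,0,-0.07,0,0,0],
  [0,0,-0.12,0,0,0],
  [0,0,-0.15,0,0,0],
])

```text
time_s: 9.2
eef_pos: [0.6022, -0.1661, 0.1789]
tcp_rot: [-179.9, 0.2, -168.9]
ft_force: [-0.5, -0.4, -0.5]
grip_width: 0.0853
```

```bash
python3 - <<'E'
from h import *
for c,(x0,y0,w,h) in dict(side=(310,220,130,130),top=(320,160,130,130)).items():
    f=robot.grab_frame(c);cv2.imwrite(f'pics/{c}6.png',f)
    cv2.imwrite(f'pics/h6{c}.png',cv2.resize(f[y0:y0+h,x0:x0+w],None,fx=4.5,fy=4.5,interpolation=cv2.INTER_CUBIC))
E
python3 go.py .602 -.1655 .027 191.2
```

```text
shift [0.0025 0.0018 0.1533] rot [-0.0029  0.007  -0.0016] dist 0.153 deg 0.4
9.3 [ 0.6037 -0.1666  0.1803] [-179.83    0.4  -168.89] [ 0.53  0.02 -0.34] 0.08574486032236527
```

View pics/h6side.png

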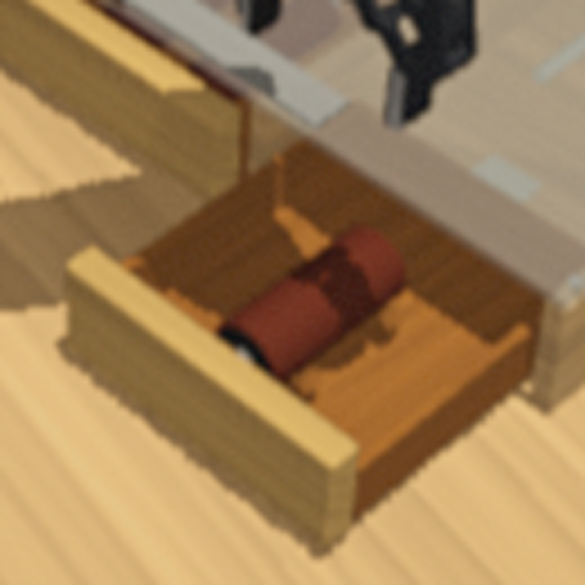

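```bash
python3 -c "
from dr import *
ddraw('6','pics/d6',[.6018,-.1662,np.radians(11.2)],dict(side=(345,260,70,55)),z=.049,m=10)"
```

```text
(no output)
```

View pics/d6_side.png

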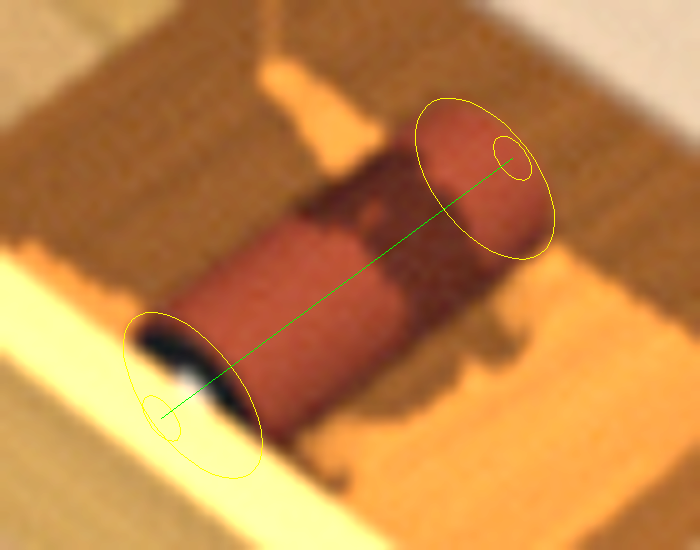

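```bash
python3 - <<'E'
from h import *
p=[.7826,-.0262,.1958]
for x in(-.164-.1327-.045,-.164-.1327-.011,-.164-.04-.011,-.164-.011,-.164+.016-.011):print(x,tf(p,[(x,-.1024,.042)]))
E
python3 go.py .4666 -.1930 .16 191.2
```

```text
-0.3417 [[ 0.4674 -0.1931  0.042 ]]
-0.30770000000000003 [[ 0.5007 -0.1865  0.042 ]]
-0.21500000000000002 [[ 0.5916 -0.1685  0.042 ]]
-0.17500000000000002 [[ 0.6309 -0.1607  0.042 ]]
-0.15900000000000003 [[ 0.6466 -0.1576  0.042 ]]
shift [0.1398 0.0005 0.0193] rot [-0.0029  0.007  -0.0016] dist 0.141 deg 0.4
9.3 [ 0.6037 -0.1666  0.1803] [-179.83    0.4  -168.89] [ 0.53  0.02 -0.34] 0.08574486032236527
```

>>> play_rows([
  [0.03,0,0,0,0,0],
  [0.07,0,0,0,0,0],
  [0.11,0,0,0,0,0],
  [0.137,0,0,0,0,0],
  [0.137,0,0.02,0,0,0],
], gripper=1)

```text
time_s: 9.93
eef_pos: [0.4651, -0.1932, 0.1562]
tcp_rot: [-180.0, 0.0, -169.0]
ft_force: [0.2, 0.5, 0.4]
grip_width: -0.0001
```

>>> play_rows([
  [0,0,0.03,0,0,0],
  [0,0,0.07,0,0,0],
  [0,0,0.1,0,0,0],
  [0,0,0.115,0,0,0],
  [0,0,0.115,0,0,0],
])

```text
time_s: 10.55
eef_pos: [0.466, -0.192, 0.0401]
tcp_rot: [180.0, -0.1, -168.9]
ft_force: [-0.6, 0.0, 0.5]
grip_width: 0.0001
```

```bash
python3 - <<'E'
from h import *
for c,(x0,y0,w,h) in dict(side=(290,220,140,130)).items():
    f=robot.grab_frame(c);cv2.imwrite(f'pics/{c}7.png',f)
    cv2.imwrite(f'pics/h7{c}.png',cv2.resize(f[y0:y0+h,x0:x0+w],None,fx=4.5,fy=4.5,interpolation=cv2.INTER_CUBIC))
E
python3 go.py .5007 -.1865 .042 191.2
```

```text
shift [-0.0344 -0.0009 -0.001 ] rot [ 0.     -0.0001 -0.0013] dist 0.034 deg 0.1
10.6 [ 0.4668 -0.1922  0.041 ] [ 180.     -0.01 -168.88] [0.62 0.36 0.66] 0.0003461612590284677
```

View pics/h7side.png

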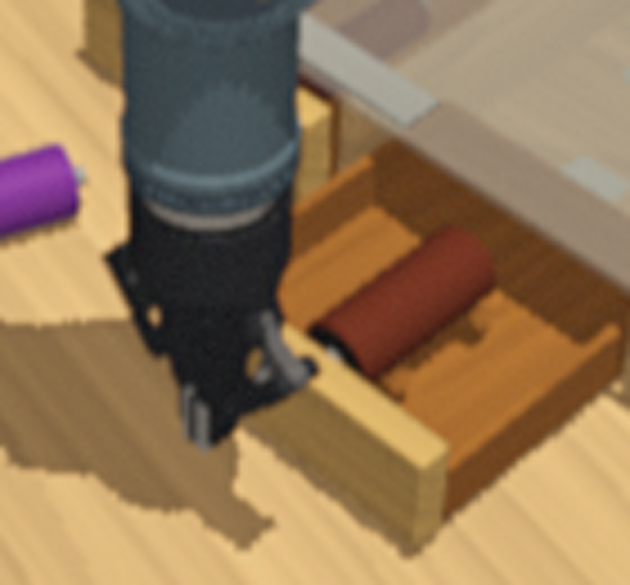

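>>> play_rows([
  [-0.008,0,0,0,0,0],
  [-0.016,0,0,0,0,0],
  [-0.024,0,0,0,0,0],
  [-0.03,0,0,0,0,0],
  [-0.034,0,0,0,0,0],
])

```text
time_s: 11.22
eef_pos: [0.5005, -0.1854, 0.0408]
tcp_rot: [-180.0, 0.0, -168.9]
ft_force: [0.4, 0.7, 0.2]
grip_width: -0.0002
```

>>> play_rows([
  [-0.004,0,0,0,0,0],
  [-0.008,0,0,0,0,0],
  [-0.012,0,0,0,0,0],
  [-0.016,0,0,0,0,0],
  [-0.02,0,0,0,0,0],
])

```text
time_s: 11.85
eef_pos: [0.5196, -0.1816, 0.0407]
tcp_rot: [180.0, -0.0, -168.9]
ft_force: [-0.8, 0.7, -0.2]
grip_width: 0.0002
```

>>> play_rows([
  [-0.005,0,0,0,0,0],
  [-0.01,0,0,0,0,0],
  [-0.015,0,0,0,0,0],
  [-0.02,0,0,0,0,0],
  [-0.025,0,0,0,0,0],
])

```text
time_s: 12.48
eef_pos: [0.5444, -0.1766, 0.0407]
tcp_rot: [180.0, -0.0, -168.9]
ft_force: [-1.7, 0.1, -1.0]
grip_width: 0.0002
```

>>> play_rows([
  [-0.005,0,0,0,0,0],
  [-0.01,0,0,0,0,0],
  [-0.015,0,0,0,0,0],
  [-0.02,0,0,0,0,0],
  [-0.023,0,0,0,0,0],
])

```text
time_s: 13.1
eef_pos: [0.5674, -0.1724, 0.0409]
tcp_rot: [-180.0, 0.0, -168.9]
ft_force: [-2.4, 0.8, -0.3]
grip_width: 0.0002
```

```bash
python3 - <<'E'
from h import *
for c,(x0,y0,w,h) in dict(side=(290,220,140,130)).items():
    f=robot.grab_frame(c);cv2.imwrite(f'pics/{c}8.png',f)
    cv2.imwrite(f'pics/h8{c}.png',cv2.resize(f[y0:y0+h,x0:x0+w],None,fx=4.5,fy=4.5,interpolation=cv2.INTER_CUBIC))
E
python3 go.py .6309 -.1607 .042 191.2
```

```text
shift [-0.0641 -0.0007 -0.0009] rot [-0.0005  0.0012 -0.0009] dist 0.064 deg 0.1
13.15 [ 0.5678 -0.1724  0.041 ] [-179.97    0.07 -168.85] [-0.38  0.   -0.18] 0.0002036527653195472
```

View pics/h8side.png

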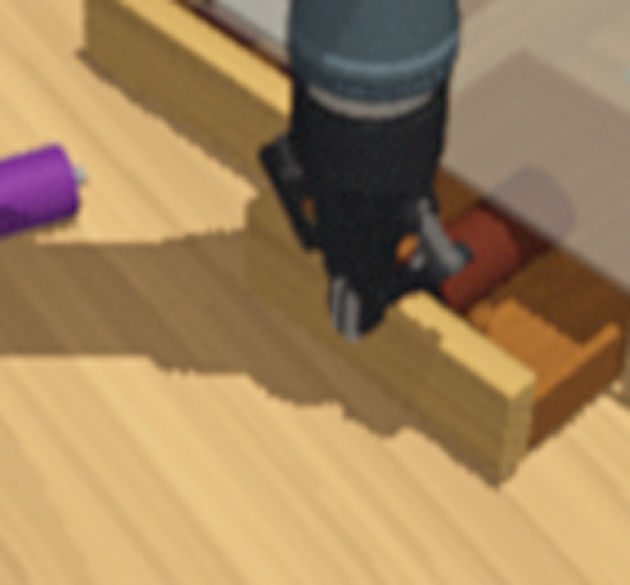

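The tray is following. Slide is about 0.065, so I'm slowing down.

>>> play_rows([
  [-0.004,0,0,0,0,0],
  [-0.008,0,0,0,0,0],
  [-0.012,0,0,0,0,0],
  [-0.016,0,0,0,0,0],
  [-0.02,0,0,0,0,0],
])

```text
time_s: 13.78
eef_pos: [0.5868, -0.1687, 0.0409]
tcp_rot: [-180.0, 0.0, -168.9]
ft_force: [-1.8, -0.2, 2.1]
grip_width: -0.0001
```

>>> play_rows([
  [-0.003,0,0,0,0,0],
  [-0.006,0,0,0,0,0],
  [-0.009,0,0,0,0,0],
  [-0.012,0,0,0,0,0],
  [-0.015,0,0,0,0,0],
])

```text
time_s: 14.4
eef_pos: [0.6013, -0.1657, 0.0408]
tcp_rot: [-180.0, 0.0, -168.9]
ft_force: [-1.2, -0.4, 1.3]
grip_width: -0.0
```

>>> play_rows([
  [-0.002,0,0,0,0,0],
  [-0.004,0,0,0,0,0],
  [-0.006,0,0,0,0,0],
  [-0.008,0,0,0,0,0],
  [-0.01,0,0,0,0,0],
])

```text
time_s: 15.02
eef_pos: [0.611, -0.1638, 0.0408]
tcp_rot: [-180.0, 0.0, -168.9]
ft_force: [-2.0, 0.6, 0.6]
grip_width: 0.0001
```

>>> play_rows([
  [-0.001,0,0,0,0,0],
  [-0.002,0,0,0,0,0],
  [-0.003,0,0,0,0,0],
  [-0.004,0,0,0,0,0],
  [-0.005,0,0,0,0,0],
])

```text
time_s: 15.65
eef_pos: [0.6153, -0.1629, 0.0407]
tcp_rot: [180.0, -0.1, -168.9]
ft_force: [-4.4, -0.7, 3.3]
grip_width: -0.0001
```

>>> play_rows([
  [-0.001,0,0,0,0,0],
  [-0.002,0,0,0,0,0],
  [-0.003,0,0,0,0,0],
  [-0.004,0,0,0,0,0],
  [-0.005,0,0,0,0,0],
])

```text
time_s: 16.27
eef_pos: [0.6201, -0.1619, 0.0407]
tcp_rot: [180.0, -0.1, -168.9]
ft_force: [-6.5, -0.4, 3.7]
grip_width: 0.0003
```

>>> play_rows([
  [-0.001,0,0,0,0,0],
  [-0.002,0,0,0,0,0],
  [-0.003,0,0,0,0,0],
])

```text
time_s: 16.65
eef_pos: [0.6228, -0.1613, 0.0406]
tcp_rot: [180.0, -0.1, -168.9]
ft_force: [-6.7, 0.0, 4.2]
grip_width: -0.0001
```

>>> play_rows([
  [-0.001,0,0,0,0,0],
  [-0.002,0,0,0,0,0],
  [-0.003,0,0,0,0,0],
])

```text
time_s: 17.02
eef_pos: [0.6257, -0.1608, 0.0407]
tcp_rot: [180.0, -0.1, -168.9]
ft_force: [-7.0, -0.8, 4.8]
grip_width: -0.0003
```

>>> play_rows([
  [-0.001,0,0,0,0,0],
  [-0.002,0,0,0,0,0],
  [-0.003,0,0,0,0,0],
])

```text
time_s: 17.4
eef_pos: [0.6284, -0.1602, 0.0407]
tcp_rot: [180.0, -0.1, -168.9]
ft_force: [-6.9, -1.5, 6.0]
grip_width: -0.0002
```

>>> play_rows([
  [-0.001,0,0,0,0,0],
  [-0.002,0,0,0,0,0],
])

```text
time_s: 17.65
eef_pos: [0.6301, -0.1599, 0.0406]
tcp_rot: [180.0, -0.2, -168.9]
ft_force: [-7.4, -0.4, 5.7]
grip_width: 0.0002
```

>>> play_rows([
  [-0.001,0,0,0,0,0],
  [-0.0015,0,0,0,0,0],
])

```text
time_s: 17.9
eef_pos: [0.6315, -0.1596, 0.0407]
tcp_rot: [180.0, -0.2, -168.9]
ft_force: [-9.5, -0.4, 7.7]
grip_width: 0.0
```

>>> play_rows([
  [-0.0003,0,-0.001,0,0,0],
  [-0.0005,0,-0.0015,0,0,0],
  [-0.0005,0,-0.0015,0,0,0],
])

```text
time_s: 18.27
eef_pos: [0.6315, -0.1596, 0.0409]
tcp_rot: [180.0, -0.2, -168.9]
ft_force: [-5.0, -1.0, -2.9]
grip_width: -0.0001
```

>>> play_rows([
  [-0.0005,0,0,0,0,0],
  [-0.001,0,0,0,0,0],
])

```text
time_s: 18.52
eef_pos: [0.6316, -0.1596, 0.0409]
tcp_rot: [179.9, -0.3, -168.9]
ft_force: [-8.4, -1.1, -1.3]
grip_width: -0.0002
```

>>> play_rows([
  [-0.0005,0,0,0,0,0],
  [-0.001,0,0,0,0,0],
])

```text
time_s: 18.77
eef_pos: [0.6325, -0.1594, 0.0409]
tcp_rot: [179.9, -0.3, -168.9]
ft_force: [-8.3, -1.6, 0.9]
grip_width: -0.0001
```

>>> play_rows([
  [-0.0005,0,0,0,0,0],
  [-0.001,0,0,0,0,0],
])

```text
time_s: 19.02
eef_pos: [0.6334, -0.1592, 0.0409]
tcp_rot: [179.9, -0.3, -168.9]
ft_force: [-9.6, -1.6, 0.5]
grip_width: 0.0004
```

>>> play_rows([
  [-0.0005,0,0,0,0,0],
  [-0.001,0,0,0,0,0],
])

```text
time_s: 19.27
eef_pos: [0.6343, -0.159, 0.0409]
tcp_rot: [179.9, -0.3, -168.9]
ft_force: [-8.8, -2.0, 1.2]
grip_width: 0.0001
```

>>> play_rows([
  [-0.0005,0,0,0,0,0],
  [-0.001,0,0,0,0,0],
])

```text
time_s: 19.52
eef_pos: [0.6352, -0.1588, 0.0409]
tcp_rot: [179.9, -0.3, -168.9]
ft_force: [-8.5, -1.1, 0.4]
grip_width: 0.0002
```

>>> play_rows([
  [-0.0005,0,0,0,0,0],
  [-0.001,0,0,0,0,0],
])

```text
time_s: 19.77
eef_pos: [0.6361, -0.1586, 0.0409]
tcp_rot: [179.9, -0.4, -168.9]
ft_force: [-8.5, -0.9, 1.4]
grip_width: -0.0001
```

>>> play_rows([
  [-0.0005,0,0,0,0,0],
  [-0.001,0,0,0,0,0],
])

```text
time_s: 20.02
eef_pos: [0.637, -0.1584, 0.0409]
tcp_rot: [179.9, -0.4, -168.9]
ft_force: [-9.6, -0.5, 0.7]
grip_width: -0.0003
```

>>> play_rows([
  [-0.0005,0,0,0,0,0],
  [-0.001,0,0,0,0,0],
])

```text
time_s: 20.27
eef_pos: [0.638, -0.1583, 0.0409]
tcp_rot: [179.9, -0.4, -168.9]
ft_force: [-9.3, -1.6, 2.3]
grip_width: -0.0001
```

>>> play_rows([
  [-0.0005,0,0,0,0,0],
  [-0.001,0,0,0,0,0],
])

```text
time_s: 20.52
eef_pos: [0.6388, -0.1581, 0.0409]
tcp_rot: [179.9, -0.4, -168.9]
ft_force: [-9.9, -1.7, 2.0]
grip_width: -0.0004
```

>>> play_rows([
  [-0.0005,0,0,0,0,0],
  [-0.001,0,0,0,0,0],
])

```text
time_s: 20.78
eef_pos: [0.6398, -0.1579, 0.0409]
tcp_rot: [179.9, -0.4, -168.9]
ft_force: [-10.3, -1.2, 1.3]
grip_width: 0.0001
```

>>> play_rows([
  [-0.0005,0,0,0,0,0],
  [-0.001,0,0,0,0,0],
])

```text
time_s: 21.02
eef_pos: [0.6408, -0.1577, 0.0409]
tcp_rot: [179.9, -0.4, -168.9]
ft_force: [-9.9, -1.8, 2.1]
grip_width: -0.0002
```

>>> play_rows([
  [-0.0005,0,0,0,0,0],
  [-0.001,0,0,0,0,0],
])

```text
time_s: 21.28
eef_pos: [0.6417, -0.1575, 0.0409]
tcp_rot: [179.9, -0.4, -168.9]
ft_force: [-11.4, -1.5, 2.2]
grip_width: 0.0001
```

>>> play_rows([
  [-0.0005,0,0,0,0,0],
  [-0.001,0,0,0,0,0],
])

```text
time_s: 21.52
eef_pos: [0.6425, -0.1573, 0.0409]
tcp_rot: [179.9, -0.4, -168.9]
ft_force: [-10.8, -0.7, 1.6]
grip_width: -0.0006
```

>>> play_rows([
  [-0.0005,0,0,0,0,0],
  [-0.001,0,0,0,0,0],
])

```text
time_s: 21.78
eef_pos: [0.6435, -0.1571, 0.0409]
tcp_rot: [179.9, -0.4, -168.9]
ft_force: [-10.0, -1.6, 2.2]
grip_width: -0.0002
```

>>> play_rows([
  [-0.0005,0,0,0,0,0],
  [-0.0005,0,0,0,0,0],
])

```text
time_s: 22.02
eef_pos: [0.6442, -0.157, 0.0409]
tcp_rot: [179.9, -0.4, -168.9]
ft_force: [-11.0, -1.6, 2.3]
grip_width: 0.0001
```

>>> play_rows([
  [-0.0005,0,0,0,0,0],
  [-0.0005,0,0,0,0,0],
])

```text
time_s: 22.28
eef_pos: [0.6447, -0.1569, 0.0409]
tcp_rot: [179.9, -0.4, -168.9]
ft_force: [-9.8, -1.3, 2.7]
grip_width: -0.0001
```

>>> play_rows([
  [-0.0005,0,0,0,0,0],
  [-0.001,0,0,0,0,0],
])

```text
time_s: 22.52
eef_pos: [0.6456, -0.1567, 0.0409]
tcp_rot: [179.9, -0.4, -168.9]
ft_force: [-10.2, -1.5, 2.3]
grip_width: -0.0002
```

>>> play_rows([
  [-0.0005,0,0,0,0,0],
  [-0.0005,0,0,0,0,0],
])

```text
time_s: 22.78
eef_pos: [0.6461, -0.1566, 0.0409]
tcp_rot: [179.9, -0.4, -168.9]
ft_force: [-10.9, -1.4, 2.6]
grip_width: -0.0001
```

>>> play_rows([
  [-0.0005,0,0,0,0,0],
  [-0.0005,0,0,0,0,0],
])

```text
time_s: 23.02
eef_pos: [0.6467, -0.1565, 0.0409]
tcp_rot: [179.9, -0.4, -168.9]
ft_force: [-9.4, -0.9, 2.3]
grip_width: -0.0001
```

>>> play_rows([
  [-0.0005,0,0,0,0,0],
  [-0.0005,0,0,0,0,0],
])

```text
time_s: 23.28
eef_pos: [0.6472, -0.1564, 0.0409]
tcp_rot: [179.9, -0.4, -168.9]
ft_force: [-10.0, -1.1, 2.2]
grip_width: -0.0001
```

>>> play_rows([
  [-0.0005,0,0,0,0,0],
  [-0.0005,0,0,0,0,0],
])

```text
time_s: 23.52
eef_pos: [0.6475, -0.1563, 0.0409]
tcp_rot: [179.9, -0.4, -168.9]
ft_force: [-9.9, -0.8, 2.1]
grip_width: 0.0001
```

>>> play_rows([
  [-0.0005,0,0,0,0,0],
  [-0.0005,0,0,0,0,0],
])

```text
time_s: 23.78
eef_pos: [0.648, -0.1562, 0.0409]
tcp_rot: [179.9, -0.4, -168.9]
ft_force: [-10.8, -1.4, 2.4]
grip_width: -0.0001
```

>>> play_rows([
  [-0.0005,0,0,0,0,0],
  [-0.0005,0,0,0,0,0],
])

```text
time_s: 24.02
eef_pos: [0.6485, -0.1561, 0.0409]
tcp_rot: [179.9, -0.4, -168.9]
ft_force: [-9.4, -0.9, 1.7]
grip_width: -0.0
```

>>> play_rows([
  [-0.0005,0,0,0,0,0],
  [-0.0005,0,0,0,0,0],
])

```text
time_s: 24.28
eef_pos: [0.6487, -0.1561, 0.0409]
tcp_rot: [179.9, -0.4, -168.9]
ft_force: [-11.5, -1.1, 3.5]
grip_width: 0.0002
```

>>> play_rows([
  [-0.0005,0,0,0,0,0],
  [-0.0005,0,0,0,0,0],
])

```text
time_s: 24.52
eef_pos: [0.6488, -0.156, 0.0409]
tcp_rot: [179.9, -0.5, -168.9]
ft_force: [-12.1, -1.2, 4.0]
grip_width: -0.0002
```

Steps now advance only 0.1–0.2 mm and force is rising, so the tray is at the buffer. I'll go slightly further and then back off.

>>> play_rows([
  [-0.0004,0,0,0,0,0],
  [-0.0004,0,0,0,0,0],
])

```text
time_s: 24.78
eef_pos: [0.6489, -0.156, 0.0409]
tcp_rot: [179.9, -0.5, -168.9]
ft_force: [-13.2, -1.2, 4.8]
grip_width: 0.0002
```

>>> play_rows([
  [0.001,0,0,0,0,0],
  [0.002,0,0,0,0,0],
  [0.003,0,0,0,0,0],
  [0.004,0,0,0,0,0],
  [0.005,0,0,0,0,0],
])

```text
time_s: 25.4
eef_pos: [0.6461, -0.1566, 0.0409]
tcp_rot: [179.9, -0.3, -168.9]
ft_force: [-6.2, -1.7, -0.5]
grip_width: -0.0003
```

>>> play_rows([
  [0.001,0,0,0,0,0],
  [0.002,0,0,0,0,0],
  [0.003,0,0,0,0,0],
  [0.004,0,0,0,0,0],
  [0.005,0,0,0,0,0],
])

```text
time_s: 26.02
eef_pos: [0.642, -0.1574, 0.041]
tcp_rot: [180.0, -0.2, -168.9]
ft_force: [-3.4, -1.0, -3.2]
grip_width: 0.0001
```

>>> play_rows([
  [0,0,0,0,0,0],
  [0,0,0,0,0,0],
])

```text
time_s: 26.28
eef_pos: [0.642, -0.1575, 0.041]
tcp_rot: [180.0, -0.2, -168.9]
ft_force: [-4.5, -0.8, -2.4]
grip_width: 0.0001
```

>>> play_rows([
  [0.001,0,0,0,0,0],
  [0.002,0,0,0,0,0],
  [0.003,0,0,0,0,0],
  [0.003,0,0,0,0,0],
  [0.003,0,0,0,0,0],
])

```text
time_s: 26.9
eef_pos: [0.6418, -0.1577, 0.0429]
tcp_rot: [-180.0, 0.1, -168.9]
ft_force: [-1.1, -0.5, -0.4]
grip_width: 0.0
```

>>> play_rows([
  [0.002,0,0,0,0,0],
  [0.004,0,0,0,0,0],
  [0.006,0,0,0,0,0],
  [0.008,0,0,0,0,0],
  [0.01,0,0,0,0,0],
])

```text
time_s: 27.52
eef_pos: [0.6308, -0.1599, 0.0423]
tcp_rot: [-180.0, 0.0, -168.9]
ft_force: [0.2, -0.3, -0.6]
grip_width: -0.0004
```

```bash
python3 - <<'E'
from h import *
for c,(x0,y0,w,h) in dict(side=(310,190,140,130)).items():
    f=robot.grab_frame(c);cv2.imwrite(f'pics/{c}9.png',f)
    cv2.imwrite(f'pics/h9{c}.png',cv2.resize(f[y0:y0+h,x0:x0+w],None,fx=4.5,fy=4.5,interpolation=cv2.INTER_CUBIC))
E
python3 go.py .6309 -.1607 .042 191.2
```

```text
shift [-0.0003 -0.0008  0.0003] rot [ 0.     -0.0003 -0.0015] dist 0.001 deg 0.1
27.575 [ 0.6305 -0.16    0.0423] [ 180.     -0.02 -168.89] [-0.01 -0.86  0.21] 6.998449030004045e-05
```

View pics/h9side.png

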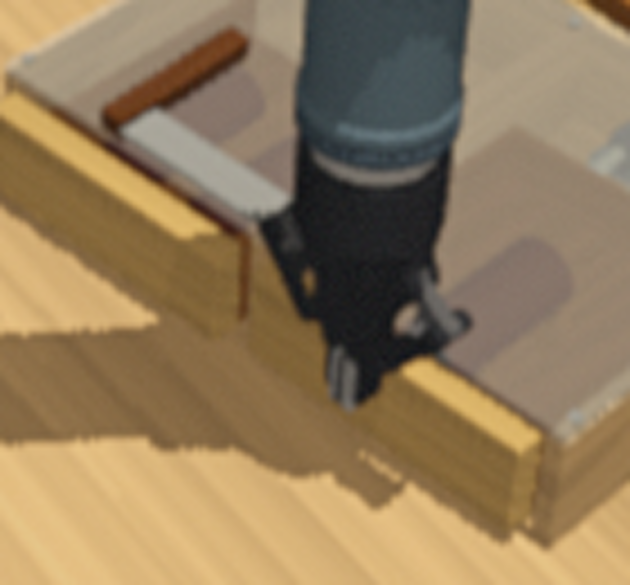

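Force is zero and the tray stayed in. I'm withdrawing fully and checking in both views.

>>> play_rows([
  [0.015,0,0,0,0,0],
  [0.035,0,0,0,0,0],
  [0.06,0,0,0,0,0],
  [0.09,0,-0.01,0,0,0],
  [0.11,0,-0.04,0,0,0],
])

```text
time_s: 28.2
eef_pos: [0.5202, -0.1811, 0.0815]
tcp_rot: [179.9, -0.2, -168.9]
ft_force: [-0.6, 0.2, 0.7]
grip_width: -0.0001
```

>>> play_rows([
  [0,0,-0.04,0,0,0],
  [0,0,-0.09,0,0,0],
  [0,-0.05,-0.13,0,0,0],
  [0,-0.1,-0.15,0,0,0],
  [0,-0.15,-0.15,0,0,0],
])

```text
time_s: 28.82
eef_pos: [0.5534, -0.3304, 0.2351]
tcp_rot: [-179.8, 0.2, -168.9]
ft_force: [1.9, -0.2, -0.9]
grip_width: -0.0001
```

>>> play_rows([
  [0,-0.03,0,0,0,0],
  [0,-0.05,0,0,0,0],
  [0,-0.05,0,0,0,0],
  [0,-0.05,0,0,0,0],
])

```text
time_s: 29.32
eef_pos: [0.5617, -0.376, 0.2321]
tcp_rot: [179.9, 0.0, -168.8]
ft_force: [-0.2, 0.4, 0.8]
grip_width: 0.0002
```

Run:
```python
from h import *
print(robot.sense()['time_s'],robot.sense()['eef_pos'])
p=[.7826,-.0262,.1958]
for c,(x0,y0,w,h) in dict(side=(320,190,125,110),top=(325,130,125,110)).items():
    f=robot.grab_frame(c);cv2.imwrite(f'pics/{c}10.png',f);m=6
    im=cv2.resize(f[y0:y0+h,x0:x0+w],None,fx=m,fy=m,interpolation=cv2.INTER_CUBIC);im=cv2.convertScaleAbs(im,alpha=1.4)
    for s,col in((0,(0,255,0)),(-.01,(255,255,0)),(.02,(0,0,255))):
        q=proj(c,tf(p,[(-.164-s,-.1024-.093,.077),(-.164-s,-.1024+.093,.077)]))-(x0,y0)
        q=((q+.5)*m-.5).round().astype(int);cv2.polylines(im,[q.reshape(-1,1,2)],False,col,1)
    cv2.imwrite(f'pics/f_{c}.png',im)
```

```text
29.325 [ 0.5617 -0.376   0.2321]
```

View pics/f_side.png

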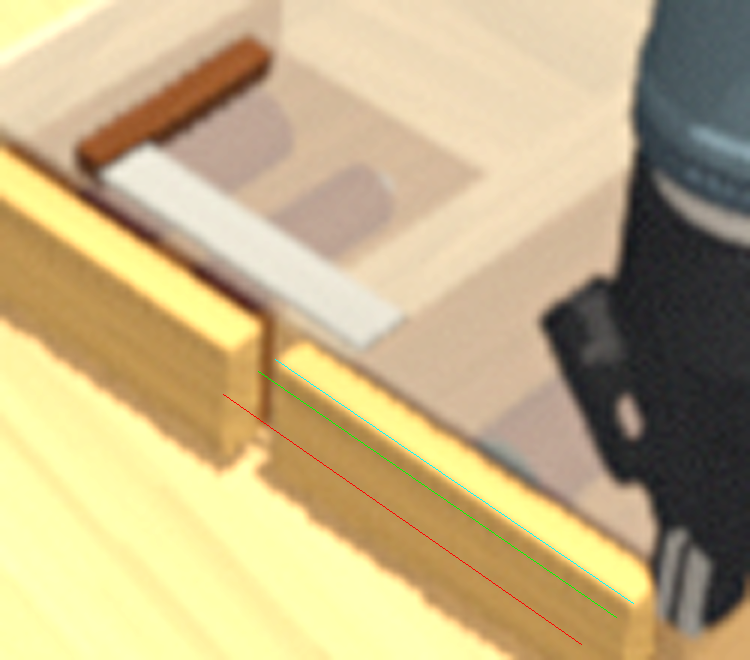

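View pics/f_top.png

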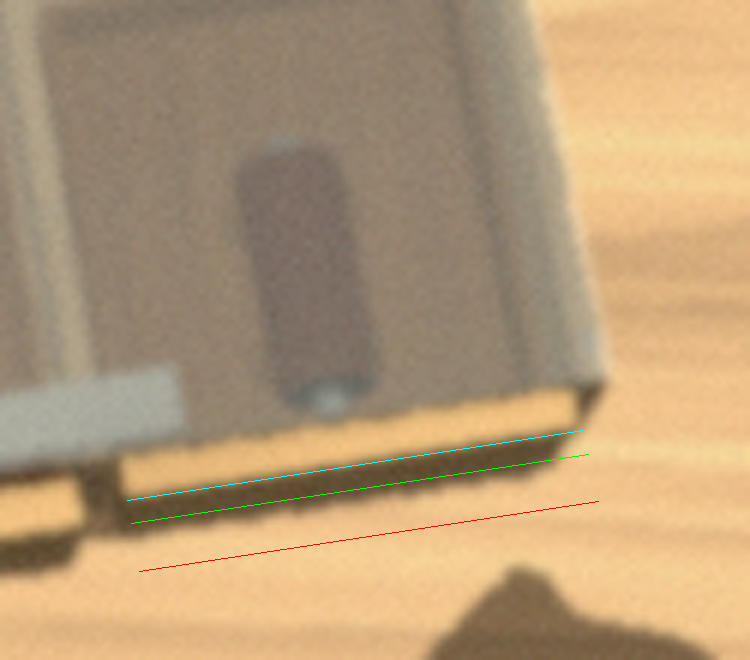

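View pics/side10.png

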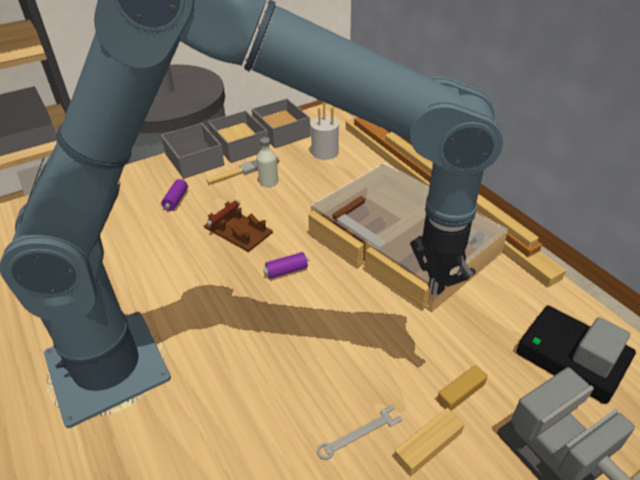

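```bash
python3 -c "
from dr import *
p=[.7826,-.0262,.1958]
c=tf(p,[(-.062,-.1024,.049)])[0];print(c)
ddraw('10','pics/d10',[c[0],c[1],.1958],dict(top=(345,140,75,65)),z=.049,m=10)"
```

```text
[ 0.7417 -0.1387  0.049 ]
```

View pics/d10_top.png

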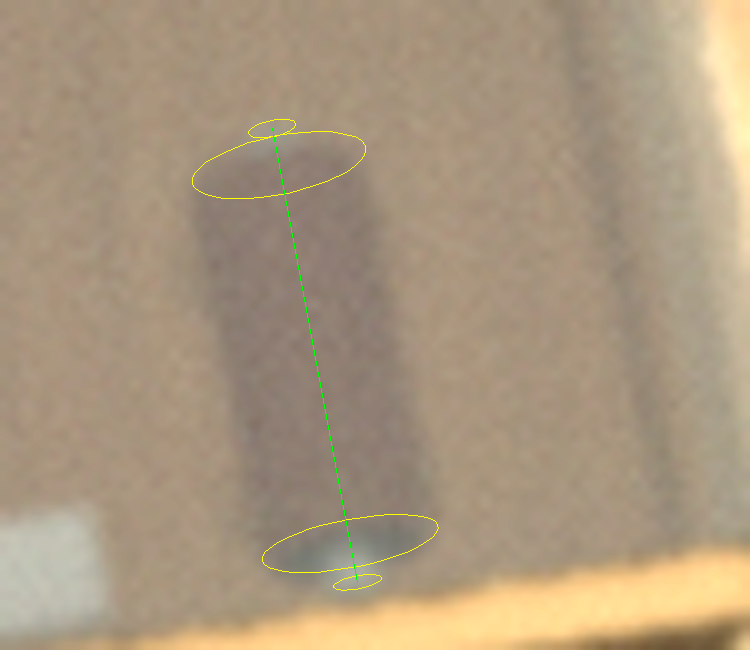

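The drum matches the cradle model in the latched position, so I'm handing in.

```bash
python3 -c "
from cell import robot
print(robot.finish_job())"
```

```text
the job is handed in; nothing more can be done
None
```

The thick drum is lying in the tray's cradle and the tray is latched shut. I handed the job in at about 29 s; no verdict is reported.

- **Placing:** I took the brown 44 mm drum from the stand, not the purple look-alikes. I lowered it into the cradle until both saddles took the load, then let go. Contact came at a TCP height of about 27 mm, close to the 26–27 mm expected, with little side force.
- **Latching:** I pushed the tray in with the closed fingers, using 0.5–1 mm steps over the last part. The force readings, taken at the end of each step, peaked at about 14 N, against the 20 N limit. The buffer was felt at the end, and then I backed off.
- **Last checks:** The force readings went back to zero and the tray stayed put. In both camera views it sits at a slide of about -0.010, near the deep end of the allowed latched range. Through the cover, the drum matches the modelled cradle position to about 2 mm, and its angle agrees. The thin drum and the bench things visible in the final side view look unmoved; I judged that by eye only.
- **Disagreements:** The camera fits left residuals of 1–2 pixels, a few millimetres. Objects also looked slightly smaller than their stated sizes, so these positions are good to roughly 2 mm. During the back-off the fingers still felt a few newtons for about 7 mm before coming free. That is slightly more than the stated 5–6 mm of latch travel.

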